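# Find the specimen stand that still grips

## Robot

A 7-joint arm with a two-finger parallel gripper is mounted at the origin on the work surface. World frame = base frame: x ahead of the robot, y to its left, z up, the work surface at z = 0. Lengths are in mm, angles in rad, forces in N, time in s.
With the tool pointing down it reaches from about 400 to 875 mm from the base axis. Payload 4.4 kg.
Tool frame: the origin (TCP) lies midway between the tips of the shut fingers; the grasp point (between the pads) lies behind it (ctrl.grip_point_offset is the x of the grasp point in the tool frame, in mm); x points along the fingers, z is the direction in which the jaws open and shut, and the axes are right-handed (so a half turn about x gives the same grasp; the last joint's range is limited). The gripper opens to 85 mm and grips with 20 to 120 N. Pads are 22 mm wide; open, the fingers measure 114 mm over their backs; the gripper's body (76 mm by 85 mm) begins 54 mm behind the grasp point. The pads swing forward as they close: fully open they stand 13 mm farther back than shut.
Start: joints at [-1.276, 0.628, 0.038, 1.517, -0.027, 0.996, -0.02], TCP at [229.442, 608.173, 231.313] pointing down, gripper open.
Joint ranges: [-3.06, 3.06], [-0.37, 2.12], [-1.25, 1.32], [0.18, 2.47], [-1.1, 4.24], [0.23, 1.98], [-2.94, 2.94]. Speed limits (rad/s): [2.57, 2.57, 3.14, 3.14, 3.14, 3.14, 3.14].

## Interface

Orientations are given as [roll, pitch, yaw] about the fixed x, y, z axes, in that order (R = Rz(yaw) Ry(pitch) Rx(roll)).
In Python, from cell import status, eyes, ctrl gives the robot as it stands. The module is installed in compiled form; this text tells all that it offers.
- The arm moves only by the tool apply_moves, never from a script. Its argument "targets" is a list of rows, each a list of 3 entries, a list of its own where there are three numbers: the shift along the tool's x, y, z in mm, then the turn about the tool's x in degrees, then the finger opening in mm, from 0 to 85.4. In form: [[[dx, dy, dz], roll, claw], ...]. A call has 1 to 10 rows; each row shifts and turns the pose as measured when the row begins, along the tool's axes as they then stand; what a row does not reach is not made up. A row lasts 1/8 s, in which the tool goes at most 62.5 mm and 10.7 degrees, less where a joint would pass 70% of its speed; a pose out of reach is approached as far as the arm can. A call is refused whole if a number of a shift passes 62.5 or a number of a turn 10.7, either way. A call with a gripper value outside its range is refused whole. The fingers move at their own pace and stop on an object; the grip force is fixed at half the most. Time passes only in rows, so rows that do not move let the fingers close. It gives the time, the measured TCP pose, the force and the opening at its end, in the units of the state.
- status.read_state(): the state, without advancing time (a new reading comes with each control period).
- eyes.get_image(name): name is "scene" or "side" or "wrist"; returns (picture, depth): 420x560x3 uint8, blue, green, red; 420x560 float32, mm along the optical axis (not along the pixel's ray), 0 where there is no reading.
- eyes.camera_params(name): a dict with "fx", "fy", "cx", "cy" (pixels), "R" (3x3) and "t" (3): a world point X has camera coordinates R X + t. Camera axes: x right, y down, z forward; pixel columns grow to the right and rows downward; lengths in mm; the calibration is good to about 2 mm. The wrist camera is an equidistant fisheye: a pixel r from the principal point sees the ray r / f radians off the axis. A picture is of the moment at which its call begins: read the wrist's pose just before it. camera_params takes no time and is no camera call; for the wrist camera it gives the pose at the moment of the call.
- ctrl.finish_job(): hands the job in, once; it reports no verdict.
The state is a dict: "clock": time; "qpos": joint angles; "qd": joint speeds; "tau": joint torques, N m; "eef_pos": TCP position; "tool_rot": TCP orientation; "force": force on the tool from outside, world axes, zero at the start; "torque": the same for the moment, N m; "width": finger opening in mm.
Only numpy, scipy, OpenCV 4.12 (cv2) and the standard library are available. Lean on these libraries where they do the work, as an engineer would, in place of code of your own. Each camera call takes 0.05 s, during which the arm holds its last target.

## Task

Only one of the three identical specimen stands on the dark glass plate still has a sole that grips; the others are glazed, which cannot be seen. Draw each stand slowly across the tape to the near side of the plate (towards the robot), sliding under its own weight, neither lifted nor pressed down, and feel how hard it drags. Then lift the one that grips and set it down gently, its sole flat on the middle of the tilted microscope stage, where it must stay without sliding; leave the other two standing on the near side of the plate and disturb nothing else.

Things in the scene. Friction and masses are not known exactly. Their poses are not given: they have to be found in the camera images.
- plate: fixed dark ground-glass test plate, 280 mm (its x) by 300 mm (its y), 12 mm thick, on the bench. Origin: centre of the underside, the top 12 mm above it. Its +x points away from the robot (within 0.3 rad of world x). A flat yellow tape 12 mm wide runs along y at x = 0; the near side is x < 0. A stand is across when its whole base is past the tape (centre at x below -0.04)
- stand_a: specimen stand: weighted steel base 70 mm across, 30 mm high with its black rubber sole (68 mm across, 6 mm thick); brass collar 25 mm across up to 34 mm; upright steel post 16 mm thick up to 76 mm with a small brass specimen on its end (to 79 mm). 0.85 kg, up to 10 percent off. Origin: centre of the underside, z up along the post. Starts on the far half of the plate, 90 mm from the next
- stand_b: specimen stand, same make and look as stand_a. While it slides on the plate, the stand with a good sole resists with more than half its weight (4 to 6 N), one with a glazed sole with about 0.15 of its weight (1 to 1.6 N). Drawn at about 10 mm/s, the good one still bears on the finger with much of this force when the pull stops; a glazed one coasts free
- stand_c: specimen stand, same make and look as stand_a. A stand pulled near the top of its post can tip: draw it low on the post, just above the collar, with the fingers loosely around the post so that it stands on its own weight
- stage: fixed table of the tilting microscope stage to the right of the plate: flat, 150 mm (its x) by 160 mm (its y), 10 mm thick, a pale disc 90 mm across marking its middle; no rim. Clamped at 18 degrees. Origin: centre of the top face, 80 mm above the bench; z is square to the face and leans towards the robot, x points uphill, away from the robot; y is level
- scalpel: bystander: blue-handled scalpel lying beyond the plate, 155 mm long, 7 mm thick; origin near its middle
- dish: bystander: clear petri dish 93 mm across, 19 mm high, left of the plate; origin at the centre of the underside
- eyepiece: bystander: black microscope eyepiece standing left of the plate, 42 mm across, 52 mm high; origin at the centre of the underside
- tweezers: bystander: steel tweezers lying beyond the stage, 135 mm long, 7 mm thick; origin near the middle
- lens_cap: bystander: black lens cap 52 mm across, 10 mm high, near the stage on the robot's side; origin at the centre of the underside
- slide_box: bystander: blue slide box 80 by 100 mm, 34 mm high, to the right of the stage; origin at the centre of the underside
- spirit: bystander: amber bottle with white cap, 60 mm across, 130 mm high, on the left; origin at the centre of the underside
Not all that is in view belongs to the job. Leave any orange or purple look-alike of the stand_a alone.

How it is judged:
By the outcome, as a careful person would: the job done as asked, in the order asked, and still so for the second after the job is handed in, with the robot touching nothing.
It also fails if it takes over 72 s, if anything falls off the work surface, if the arm or the gripper's body presses on something with over 40 N, if the wrist force passes 120 N, or if a joint passes its speed limit or range.

## Working session

There is one attempt and no reset: what is moved stays moved. The work goes in short steps, Python scripts to look and compute and a tool call to move; the robot and the scene stay as the last step left them, time stands still between calls to the robot, and variables do not carry over. Pictures are saved under pics/ and viewed, and the job is handed in when it is done.

Besides the shell and the picture viewer there is one more tool, called after "Emit:" in YAML: its name, and indented under it one key for each argument. apply_moves: Moves the arm, as the interface text tells. Its arguments: {"type":"object","properties":{"targets":{"type":"array"}},"required":["targets"]}

```bash
ls; mkdir -p pics
cat > h.py <<'E'
import numpy as np, cv2
from cell import status, eyes, ctrl
from scipy.spatial.transform import Rotation as Ro
def snap(n,fn):
    p=eyes.camera_params(n); im,d=eyes.get_image(n); cv2.imwrite('pics/'+fn+'.png',im); np.savez('pics/'+fn+'.npz',im=im,d=d,**p); return im,d,p
def ray(p,u,v):
    u=np.asarray(u,float);v=np.asarray(v,float)
    c=np.stack([(u-p['cx'])/p['fx'],(v-p['cy'])/p['fy'],np.ones_like(u)],-1)
    R=np.array(p['R']);t=np.array(p['t']);return -R.T@t, c@R
def onz(p,u,v,z):
    o,d=ray(p,u,v);return o+d*((z-o[2])/d[...,2])[...,None]
def pts(p,d):
    v,u=np.mgrid[0:d.shape[0],0:d.shape[1]]
    o,r=ray(p,u,v);return o+r*d[...,None]
def st():
    s=status.read_state();print({k:(np.round(v,3).tolist()) for k,v in s.items() if k in('clock','qpos','eef_pos','tool_rot','force','torque','width')});return s
E
python3 - <<'E'
from h import *
st();print(ctrl.grip_point_offset)
for n in('scene','side','wrist'):
    im,d,p=snap(n,n+'0');print(n,p)
E
```

```text
pics
{'clock': 0.0, 'qpos': [-1.276, 0.629, 0.038, 1.518, -0.027, 0.996, -0.02], 'eef_pos': [229.221, 607.568, 230.381], 'tool_rot': [-3.127, 1.569, -1.917], 'force': [0.684, 0.857, 0.126], 'torque': [-0.008, -0.013, -0.023], 'width': 84.956}
-18.700000000000003
scene {'fx': 435.9989688862017, 'fy': 435.9989688862017, 'cx': 277.08912203030536, 'cy': 206.34542736210375, 'R': array([[-0.88071596,  0.473509  ,  0.01134104],
       [ 0.39287206,  0.74368835, -0.54090589],
       [-0.264558  , -0.47192887, -0.84100666]]), 't': array([ 496.51490698, -175.72189452, 1364.06350161])}
side {'fx': 424.71382875540644, 'fy': 424.71382875540644, 'cx': 279.73871315531306, 'cy': 210.82121247266835, 'R': array([[ 0.9086267 , -0.41757448, -0.00539212],
       [-0.30872845, -0.66297486, -0.68201986],
       [ 0.28121925,  0.62136615, -0.73131378]]), 't': array([-503.02495246,  211.48906925, 1140.74131158])}
wrist {'fx': 325.19226210127806, 'fy': 325.19226210127806, 'cx': 278.55540917030015, 'cy': 208.4285295265056, 'R': array([[ 0.3529582 ,  0.93563815, -0.00132316],
       [ 0.89223874, -0.33615991,  0.30150713],
       [ 0.28165679, -0.10759999, -0.953463  ]]), 't': array([-648.81332703,  -38.32222782,  379.9366145 ])}
```

View pics/scene0.png

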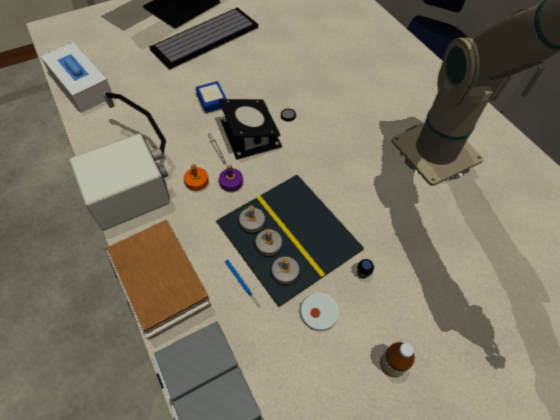

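View pics/side0.png

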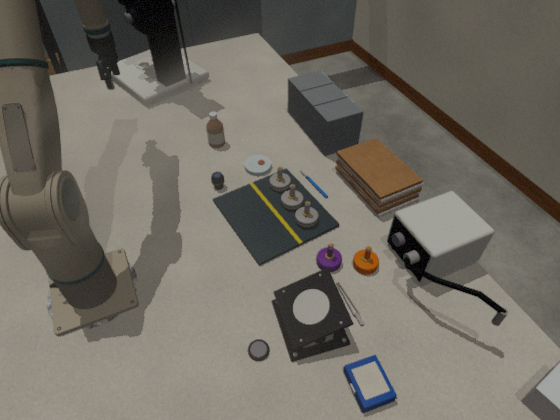

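View pics/wrist0.png

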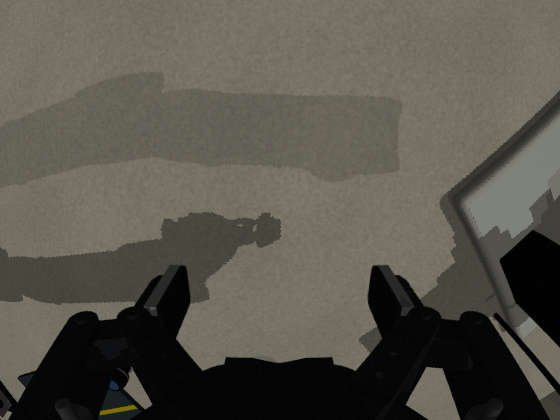

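The scene view shows the plate around (290,237), with stands at (252,217), (268,241) and (285,269) and yellow tape from (260,197) to (322,273). The stage disc is at (250,117), and the purple and orange decoys are at (231,179) and (196,178). The side view shows the same things from the other side.

```bash
cat > m.py <<'E'
from h import *
from scipy import ndimage
L={n:np.load(f'pics/{n}0.npz') for n in('scene','side')}
for n,q in L.items():
    im,d=q['im'],q['d'];P=pts(q,d);hsv=cv2.cvtColor(im,cv2.COLOR_BGR2HSV)
    # tape
    m=(hsv[...,0]>22)&(hsv[...,0]<35)&(hsv[...,1]>150)&(hsv[...,2]>90)&(np.abs(P[...,2]-12)<12)
    lab,k=ndimage.label(m); sz=ndimage.sum(m,lab,range(1,k+1)); m=lab==1+np.argmax(sz)
    v,u=np.nonzero(m);X=onz(q,u,v,12.);c=X[:,:2].mean(0);w,V=np.linalg.eigh(np.cov((X[:,:2]-c).T));a=(X[:,:2]-c)@V[:,1]
    print(n,'tape',len(u),'depth z',np.median(P[m][:,2]),'mid',c+V[:,1]*(a.min()+a.max())/2,'len',np.ptp(a),'dir',V[:,1])
    # plate dark near z12
    roi=(P[...,0]>350)&(P[...,0]<900)&(np.abs(P[...,1])<300)
    m=(im.max(2)<75)&(np.abs(P[...,2]-12)<8)
    lab,k=ndimage.label(m); sz=ndimage.sum(m,lab,range(1,k+1))
    for j in np.argsort(-sz)[:6]:
        print('   dark',sz[j],np.round(P[lab==j+1].mean(0),0))
    # disc
    m=(hsv[...,1]<60)&(hsv[...,2]>120)&(P[...,2]>55)&(P[...,2]<110)
    lab,k=ndimage.label(m); sz=ndimage.sum(m,lab,range(1,k+1))
    for j in np.argsort(-sz)[:4]:
        mm=lab==j+1;Q=P[mm];c=Q.mean(0);U,S,Vt=np.linalg.svd(Q-c,full_matrices=False);nn=Vt[2]*np.sign(Vt[2,2])
        print('   pale',sz[j],np.round(c,1),'n',np.round(nn,3),np.degrees(np.arccos(nn[2])),'rms',S[2]/np.sqrt(len(Q)), np.argwhere(mm).mean(0)[::-1])
    # tall things on the plate: posts
    m=(P[...,2]>55)&(P[...,2]<90)
    lab,k=ndimage.label(m); sz=ndimage.sum(m,lab,range(1,k+1))
    for j in range(k):
        if sz[j]>8 and sz[j]<400:
            mm=lab==j+1;Q=P[mm];print('   tall',sz[j],np.round(Q.mean(0),1),'zmax',Q[:,2].max().round(1),'px',np.argwhere(mm).mean(0)[::-1].round(0))
E
python3 m.py
python3 - <<'E'
import cv2
a=cv2.imread('pics/scene0.png')[80:310,180:380];b=cv2.imread('pics/side0.png')[140:400,190:410]
cv2.imwrite('pics/ca.png',cv2.resize(a,None,fx=2.6,fy=2.6,interpolation=2));cv2.imwrite('pics/cb.png',cv2.resize(b,None,fx=2.3,fy=2.3,interpolation=2))
E
```

```text
scene tape 503 depth z 11.90207727967936 mid [555.57708163  50.30904866] len 298.2524221644084 dir [-0.12242382  0.99247791]
   dark 4402.0 [483.  52.  11.]
   dark 3339.0 [636.  78.  12.]
   dark 1109.0 [  451. -1039.    11.]
   dark 734.0 [ 447. -787.   14.]
   dark 695.0 [ 511. -290.   10.]
   dark 99.0 [51. 11. 14.]
   pale 1404.0 [ 900.4 -791.7   79.3] n [ 0.003 -0.001  1.   ] 0.18046198096263766 rms 2.179801101384827 [73.16951567 68.6025641 ]
   pale 413.0 [ 483.7 -329.1   80.3] n [-0.309  0.041  0.95 ] 18.13061793313474 rms 1.6254426287259114 [249.26634383 116.1937046 ]
   pale 41.0 [ 783.6 -310.3   99.2] n [0.038 0.037 0.999] 3.0546532304585066 rms 2.1309672021892068 [155.75609756 151.92682927]
   pale 5.0 [ 780.6 -240.9  100.8] n [ 0.976 -0.014  0.216] 77.54258622416998 rms 0.8365261966050543 [165.4 168.6]
   tall 383.0 [43.7 29.1 72.6] zmax 90.0 px [438. 146.]
   tall 27.0 [ 781.8 -298.9   84.5] zmax 89.5 px [159. 158.]
   tall 45.0 [ 706.9 -231.6   70.3] zmax 80.9 px [194. 168.]
   tall 46.0 [ 618.9 -181.7   70.5] zmax 80.5 px [230. 169.]
   tall 18.0 [ 786.8 -232.2   84.4
[... 596 characters left out ...]
82.5 -331.1   81.1] n [-0.307  0.046  0.951] 18.0611928105972 rms 1.6634377164430512 [310.54894046 306.15842583]
   pale 580.0 [ 850.  -706.7   80.4] n [ 0.006 -0.01   1.   ] 0.6636855593258504 rms 1.6524228074663971 [551.33448276 385.67413793]
   pale 17.0 [ 783.8 -316.2  101.9] n [0.04  0.413 0.91 ] 24.523027555884905 rms 1.585321246171635 [412.47058824 253.52941176]Traceback (most recent call last):
  File "m.py", line 21, in <module>
    mm=lab==j+1;Q=P[mm];c=Q.mean(0);U,S,Vt=np.linalg.svd(Q-c,full_matrices=False);nn=Vt[2]*np.sign(Vt[2,2])
                                                                                     ~~^^^
IndexError: index 2 is out of bounds for axis 0 with size 2
```

View pics/ca.png

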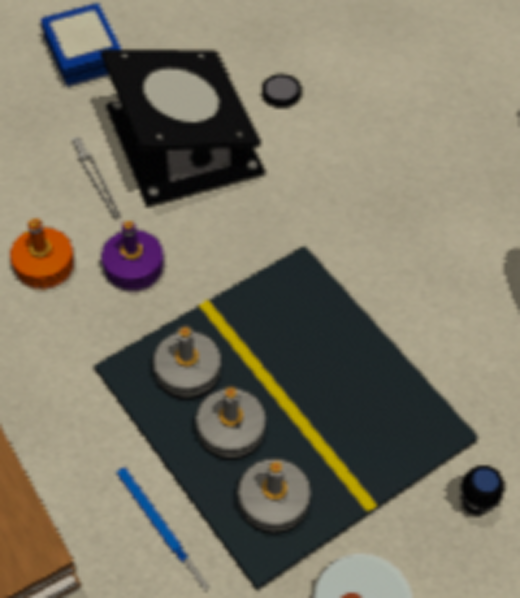

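View pics/cb.png

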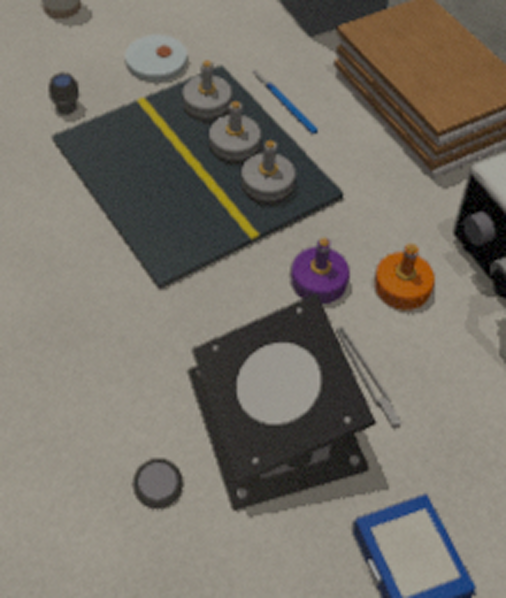

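```bash
cat > m2.py <<'E'
from h import *
from scipy import ndimage
L={n:np.load(f'pics/{n}0.npz') for n in('scene','side')}
R={}
for n,q in L.items():
    im,d=q['im'],q['d'];P=pts(q,d);hsv=cv2.cvtColor(im,cv2.COLOR_BGR2HSV)
    inpl=(np.abs((P[...,0]-556)*.9925+(P[...,1]-49)*.122)<160)&(np.abs(-(P[...,0]-556)*.122+(P[...,1]-49)*.9925)<165)
    g=inpl&(P[...,2]>34)&(P[...,2]<50)&(hsv[...,1]<70)
    lab,k=ndimage.label(g);res=[]
    for j in range(k):
        mm=lab==j+1
        if mm.sum()<80: continue
        cs,_=cv2.findContours(mm.astype(np.uint8),cv2.RETR_EXTERNAL,cv2.CHAIN_APPROX_NONE)
        c=max(cs,key=len)[:,0].astype(float);X=onz(q,c[:,0],c[:,1],42.)
        cc,r=cv2.minEnclosingCircle(X[:,:2].astype(np.float32))
        # brass tip above
        print(n,'base',mm.sum(),np.round(P[mm].mean(0),1),'circ',np.round(cc,1),round(r,1),c.mean(0).round(0))
    b=(hsv[...,0]>5)&(hsv[...,0]<22)&(hsv[...,1]>110)&inpl
    lab,k=ndimage.label(b)
    for j in range(k):
        mm=lab==j+1
        if mm.sum()<6: continue
        p=np.argwhere(mm).mean(0)[::-1];zz=np.median(P[mm][:,2]);res.append((p,mm.sum(),zz))
        print('   brass',mm.sum(),p.round(1),'medz',zz.round(1),'onz91',onz(q,p[0],p[1],90.).round(1),'onz48',onz(q,p[0],p[1],45.).round(1))
    R[n]=res
def tri(a,b):
    o1,d1=ray(L['scene'],*a);o2,d2=ray(L['side'],*b);A=np.stack([d1,-d2],1);s=np.linalg.lstsq(A,o2-o1,rcond=None)[0]
    p,q=o1+d1*s[0],o2+d2*s[1];return (p+q)/2,np.linalg.norm(p-q)
for a in R['scene']:
    for b in R['side']:
        x,e=tri(a[0],b[0])
        if e<6 and 30<x[2]<110 : print(a[0].round(0),b[0].round(0),x.round(1),e.round(1))
E
python3 m2.py
```

```text
scene base 350 [630.  -20.7  39.4] circ [629.5 -22.7] 35.3 [252. 219.]
scene base 387 [622.2  62.2  39.6] circ [621.6  60.5] 35.3 [269. 241.]
scene base 427 [622.2 151.8  39.8] circ [621.5 149.2] 35.2 [285. 268.]
   brass 14 [250.5 207.3] medz 90.5 onz91 [628.9 -27.2  90. ] onz48 [617.7 -53.8  45. ]
   brass 35 [251.3 217.4] medz 46.0 onz91 [640.9   1.4  90. ] onz48 [630.2 -23.9  45. ]
   brass 16 [268.5 230.5] medz 90.4 onz91 [619.7  56.2  90. ] onz48 [608.   33.4  45. ]
   brass 36 [268.3 240.3] medz 46.0 onz91 [633.1  80.6  90. ] onz48 [622.1  59.   45. ]
   brass 14 [285.5 259.3] medz 89.3 onz91 [620.4 146.3  90. ] onz48 [608.8 127.8  45. ]
   brass 38 [285.3 268.4] medz 45.7 onz91 [632.4 167.1  90. ] onz48 [621.3 149.6  45. ]
side base 212 [616.1 138.4  40.1] circ [616.3 138.3] 37.1 [279. 180.]
side base 237 [616.5  48.9  40.4] circ [617.2  50.6] 36.4 [291. 198.]
side base 262 [623.7 -34.2  40.3] circ [623.5 -32.3] 36.6 [306. 215.]
   brass 8 [292.1 184.9] medz 91.1 onz91 [620.9  55.6  90. ] onz48 [642.2  98.   45. ]
   brass 16 [292.  196.9] medz 46.5 onz91 [598.2   9.4  90. ] onz48 [618.3  49.5  45. ]
   brass 9 [307. 202.] medz 90.5 onz91 [628.6 -27.7  90. ] onz48 [650.3  10.5  45. ]
   brass 8 [303.9 213.8] medz 46.6 onz91 [599.4 -65.2  90. ] onz48 [619.6 -29.   45. ]
   brass 9 [308.8 213.7] medz 45.8 onz91 [612.1 -70.8  90. ] onz48 [633.  -34.8  45. ]
[250. 207.] [307. 202.] [628.8 -27.4  89.7] 0.0
[250. 207.] [309. 214.] [623.7 -46.   60.3] 5.0
[251. 217.] [307. 202.] [637.2 -10.3  70.1] 2.3
[268. 230.] [292. 185.] [620.3  55.9  90. ] 1.4
[268. 230.] [292. 197.] [612.   39.1  57.1] 1.9
[268. 240.] [292. 185.] [629.   72.1  72.5] 0.4
[268. 240.] [292. 197.] [620.9  55.6  38.3] 0.9
```

```bash
cat >> h.py <<'E'
PY=0.1225; 
def go(x,y,z,zdir=None,s=None,quiet=False):
    """tool-axis shift and roll (deg) to reach world TCP x,y,z with tool z along world angle zdir (mod pi)"""
    s=s or status.read_state()
    M=Ro.from_euler('xyz',s['tool_rot']).as_matrix()
    dw=np.array([x,y,z])-s['eef_pos'];sh=M.T@dw
    out=[sh]
    a=np.arctan2(M[1,2],M[0,2]);r=0
    if zdir is not None:
        e=(zdir-a+np.pi/2)%np.pi-np.pi/2
        r=np.degrees(-e) # tool x points down
    print('clk %.2f'%s['clock'],'tcp',np.round(s['eef_pos'],1),'tilt',np.round(M[:,0],3),'zdir %.3f'%a,'F',np.round(s['force'],2),'w %.1f'%s['width'],'q7 %.2f'%s['qpos'][6])
    print('   shift tool',np.round(sh,1),'roll %.1f'%r, 'final-shift if roll first',np.round(Ro.from_euler('x',r,degrees=True).as_matrix().T@sh,1))
    print('   tool y,z in world',np.round(M[:,1],3),np.round(M[:,2],3))
E
python3 - <<'E'
from h import *
go(600,110,231,PY)
go(620,145,231,PY)
E
```

```text
clk 0.15 tcp [229.3 607.7 230.6] tilt [-0.001 -0.001 -1.   ] zdir 1.210 F [ 0.32 -0.31  0.57] w 85.1 q7 -0.02
   shift tool [ 1.000e-01 -5.226e+02 -3.348e+02] roll 62.3 final-shift if roll first [ 1.000e-01 -5.393e+02  3.071e+02]
   tool y,z in world [-0.936  0.353  0.   ] [ 0.353  0.936 -0.001]
clk 0.15 tcp [229.3 607.7 230.6] tilt [-0.001 -0.001 -1.   ] zdir 1.210 F [ 0.32 -0.31  0.57] w 85.1 q7 -0.02
   shift tool [   0.  -528.9 -295. ] roll 62.3 final-shift if roll first [   0.  -507.   331.3]
   tool y,z in world [-0.936  0.353  0.   ] [ 0.353  0.936 -0.001]
```

Emit:
apply_moves:
  targets:
    - [[0,-50,-28],0,60]
    - [[0,-50,-28],0,60]
    - [[0,-50,-28],0,60]
    - [[0,-50,-28],0,60]
    - [[0,-50,-28],0,60]
    - [[0,-50,-28],0,60]
    - [[0,-50,-28],0,60]
    - [[0,-50,-28],0,60]
    - [[0,-50,-28],0,60]

```text
clock: 1.27
eef_pos: [567.7, 208.1, 227.1]
tool_rot: [1.898, 1.567, 3.121]
force: [-0.1, 0.2, 0.1]
width: 60.1
```

Run:
```python
from h import *
go(620,145,200,PY)
```

```text
clk 1.27 tcp [567.7 208.1 227.1] tilt [-0.004  0.    -1.   ] zdir 1.223 F [-0.08  0.18  0.12] w 60.1 q7 0.85
   shift tool [ 26.9 -70.8 -41.5] roll 63.0 final-shift if roll first [ 26.9 -69.   44.3]
   tool y,z in world [-0.94   0.341  0.004] [ 0.341  0.94  -0.001]
```

Emit:
apply_moves:
  targets:
    - [[0,-35,-20],10.5,60]
    - [[0,-35,-10],10.5,60]
    - [[0,0,0],10.5,60]
    - [[0,0,0],10.5,60]
    - [[0,0,0],10.5,60]
    - [[0,0,0],10.5,60]

```text
clock: 2.02
eef_pos: [622.8, 139.6, 224.7]
tool_rot: [-2.658, 1.564, -2.562]
force: [-0.1, 0.4, -0.2]
width: 59.9
```

Run:
```python
from h import *
go(620,145,200,PY)
snap('wrist','w1')
```

```text
clk 2.02 tcp [622.8 139.6 224.7] tilt [-0.006 -0.004 -1.   ] zdir 0.096 F [-0.14  0.37 -0.23] w 59.9 q7 0.05
   shift tool [24.7  5.7 -2.1] roll -1.5 final-shift if roll first [24.7  5.8 -1.9]
   tool y,z in world [-0.096  0.995 -0.003] [ 0.995  0.096 -0.006]
```

View pics/w1.png

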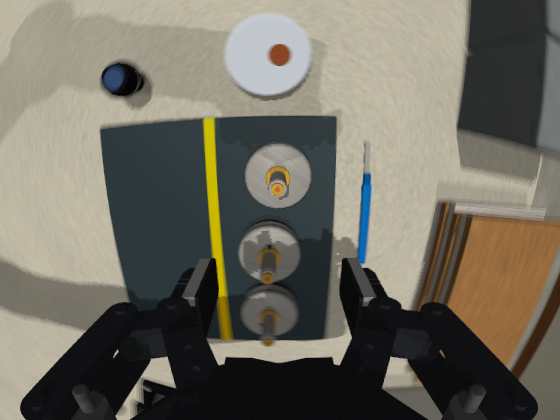

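The wrist view shows all three posts: specimen tips at about (278,188), (267,279) and (267,342), and the tape at x≈215.

```bash
cat >> h.py <<'E'
def wray(p,u,v):
    u=np.asarray(u,float)-p['cx'];v=np.asarray(v,float)-p['cy'];r=np.hypot(u,v)+1e-9;th=r/p['fx']
    c=np.stack([np.sin(th)*u/r,np.sin(th)*v/r,np.cos(th)],-1);R=np.array(p['R']);return -R.T@np.array(p['t']),c@R
def wz(p,u,v,z):
    o,d=wray(p,u,v);return o+d*((z-o[2])/d[...,2])[...,None]
def wcirc(p,im,mask,z,lo=300):
    from scipy import ndimage
    lab,k=ndimage.label(mask)
    for j in range(k):
        m=lab==j+1
        if m.sum()<lo: continue
        c=max(cv2.findContours(m.astype(np.uint8),0,1)[0],key=len)[:,0].astype(float)
        X=wz(p,c[:,0],c[:,1],z)[:,:2];cc,r=cv2.minEnclosingCircle(X.astype(np.float32));print('  circ',m.sum(),np.round(cc,1),round(r,1),c.mean(0).round(0))
E
python3 - <<'E'
from h import *
from scipy import ndimage
q=np.load('pics/w1.npz');im=q['im'];hsv=cv2.cvtColor(im,cv2.COLOR_BGR2HSV)
b=(hsv[...,0]>8)&(hsv[...,0]<24)&(hsv[...,1]>130)&(hsv[...,2]>80);b[:,330:]=0;b[:,:230]=0;b[:130]=0
lab,k=ndimage.label(b)
for j in range(k):
    m=lab==j+1
    if m.sum()<8: continue
    c=np.argwhere(m).mean(0)[::-1];print(m.sum(),c.round(1),'z46',wz(q,*c,46.).round(1)[:2],'z90',wz(q,*c,90.).round(1)[:2])
g=(hsv[...,1]<60)&(hsv[...,2]>75);g[:,330:]=0;g[:,230:]&=True;g[:,:232]=0;g[:125]=0
wcirc(q,im,g,42.)
y=(hsv[...,0]>24)&(hsv[...,0]<35)&(hsv[...,1]>150)&(hsv[...,2]>90);y[:,:190]=0;y[:,240:]=0
v,u=np.nonzero(y);X=wz(q,u,v,12.)[:,:2];c=X.mean(0);w,V=np.linalg.eigh(np.cov(X.T));print(c,V[:,1],np.ptp((X-c)@V[:,1]))
# scene tape line reference
for nm,z in (('scene',0),('side',0)): pass
E
```

```text
181 [277.8 173.7] z46 [618.8 151. ] z90 [618.3 160. ]
121 [277.1 188.9] z46 [619.6 135.2] z90 [619.  146.5]
129 [269.  254.4] z46 [617.7  61.1] z90 [617.4  82.4]
81 [267.2 278.2] z46 [618.2  30.8] z90 [617.8  56.3]
90 [268.8 314.7] z46 [624.3 -20.6] z90 [623.  12.]
27 [230.4 332.3] z46 [578.3 -54.8] z90 [583.4 -17.6]
40 [267.2 341.8] z46 [625.8 -64.9] z90 [624.4 -26.2]
  circ 3026 [619.  147.7] 34.4 [278. 175.]
  circ 2160 [617.5  58.5] 35.1 [268. 254.]
  circ 2046 [639.6 -40. ] 86.2 [293. 336.]
  circ 1448 [623.6 -22.8] 34.5 [269. 314.]
[548.28870425 100.0639714 ] [-0.11363179  0.99352293] 225.66423617166782
```

Emit:
apply_moves:
  targets:
    - [[0,7.7,-3],-1.5,42]
    - [[40,0,0],0,42]
    - [[40,0,0],0,42]
    - [[30,0,0],0,42]

```text
clock: 2.58
eef_pos: [619.7, 150.8, 114.4]
tool_rot: [-2.982, 1.57, -2.845]
force: [0.3, 0.1, 1.5]
width: 41.9
```

Run:
```python
from h import *
go(619,147,50,PY)
im,d,p=snap('wrist','w2')
```

```text
clk 2.58 tcp [619.7 150.8 114.4] tilt [-0. -0. -1.] zdir 0.136 F [0.33 0.12 1.48] w 41.9 q7 0.11
   shift tool [64.4 -3.7 -1.1] roll 0.8 final-shift if roll first [64.4 -3.7 -1.1]
   tool y,z in world [-0.136  0.991 -0.   ] [ 0.991  0.136 -0.   ]
```

View pics/w2.png

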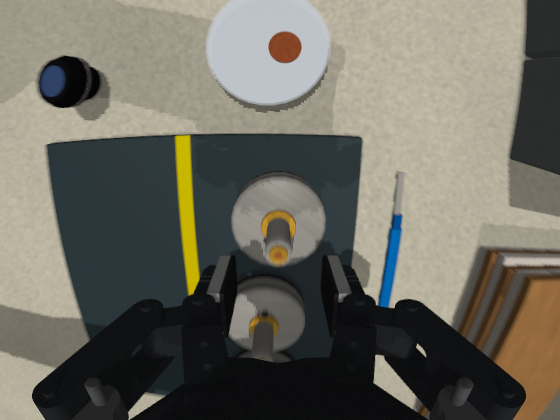

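The first post's tip is at (278,257), centred between the fingers and just ahead of them.

Run:
```python
from h import *
q=np.load('pics/w2.npz');print(wz(q,278,257,91.),wz(q,278,222,46.), wz(q,278,219,42.))
```

```text
[618.97445615 146.69620653  91.        ] [618.21986738 151.41002484  46.        ] [618.103952   152.18522722  42.        ]
```

Emit:
apply_moves:
  targets:
    - [[32,-3.5,-1],0.8,42]
    - [[30,0,0],0,36]

```text
clock: 2.88
eef_pos: [617.3, 148.6, 49.1]
tool_rot: [2.763, 1.567, 2.892]
force: [0.7, 0.3, -0.3]
width: 36.0
```

Run:
```python
from h import *
go(619,147,50,PY)
im,d,p=snap('wrist','w3')
```

```text
clk 2.88 tcp [617.3 148.6  49.1] tilt [-0.004  0.001 -1.   ] zdir 0.130 F [ 0.72  0.3  -0.27] w 36.0 q7 0.14
   shift tool [-0.9 -1.8  1.5] roll 0.4 final-shift if roll first [-0.9 -1.8  1.5]
   tool y,z in world [-0.129  0.992  0.001] [ 0.992  0.129 -0.004]
```

View pics/w3.png

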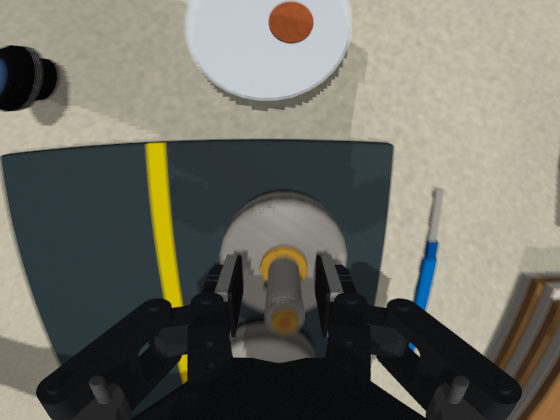

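Emit:
apply_moves:
  targets:
    - [[0,-0.8,0.5],0.4,26]
    - [[0,0,0],0,26]
    - [[0,0,0],0,26]

```text
clock: 3.3
eef_pos: [617.1, 149.0, 48.4]
tool_rot: [2.741, 1.565, 2.868]
force: [0.2, -0.2, 0.9]
width: 25.8
```

Emit:
apply_moves:
  targets:
    - [[0,0,-1.5],0,26]
    - [[0,0,-1.5],0,26]
    - [[0,0,-1.5],0,26]
    - [[0,0,-1.5],0,26]
    - [[0,0,-1.5],0,26]
    - [[0,0,-1.5],0,26]
    - [[0,0,-1.5],0,26]
    - [[0,0,-1.5],0,26]

```text
clock: 4.3
eef_pos: [612.5, 148.5, 51.9]
tool_rot: [0.208, 1.559, 0.335]
force: [5.5, 0.7, -0.9]
width: 26.1
```

Run:
```python
from h import *
go(619,147,50,PY)
```

```text
clk 4.30 tcp [612.5 148.5  51.9] tilt [ 0.011  0.004 -1.   ] zdir 0.127 F [ 5.53  0.71 -0.9 ] w 26.1 q7 0.14
   shift tool [ 1.9 -2.3  6.2] roll 0.3 final-shift if roll first [ 1.9 -2.3  6.2]
   tool y,z in world [-0.127  0.992  0.002] [0.992 0.127 0.012]
```

Emit:
apply_moves:
  targets:
    - [[0.5,0,-2],0,26]
    - [[0.5,0,-2],0,26]
    - [[0.5,0,-2],0,26]
    - [[0.5,0,-2],0,26]

```text
clock: 4.8
eef_pos: [607.8, 147.9, 51.1]
tool_rot: [0.127, 1.551, 0.254]
force: [6.4, 1.0, 0.8]
width: 26.1
```

Run:
```python
from h import *
go(619,147,50,PY)
```

```text
clk 4.80 tcp [607.8 147.9  51.1] tilt [ 0.019  0.005 -1.   ] zdir 0.127 F [6.4  0.97 0.83] w 26.1 q7 0.14
   shift tool [ 1.3 -2.3 10.9] roll 0.3 final-shift if roll first [ 1.3 -2.2 11. ]
   tool y,z in world [-0.127  0.992  0.002] [0.992 0.127 0.019]
```

Run:
```python
from h import *
im,d,p=snap('wrist','w4'); im2,_,_=snap('side','s4'); 
cv2.imwrite('pics/s4c.png',cv2.resize(im2[140:270,190:370],None,fx=4,fy=4,interpolation=2))
go(619,147,50,PY)
```

```text
clk 4.90 tcp [607.6 147.9  51.2] tilt [ 0.018  0.005 -1.   ] zdir 0.127 F [ 5.73  0.88 -0.61] w 25.9 q7 0.14
   shift tool [ 1.4 -2.3 11.2] roll 0.3 final-shift if roll first [ 1.4 -2.2 11.2]
   tool y,z in world [-0.127  0.992  0.002] [0.992 0.127 0.019]
```

View pics/w4.png

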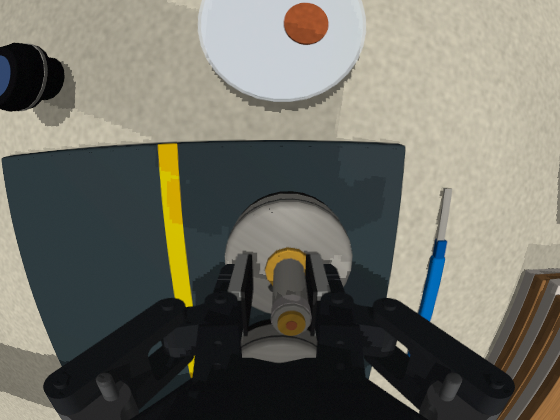

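View pics/s4c.png

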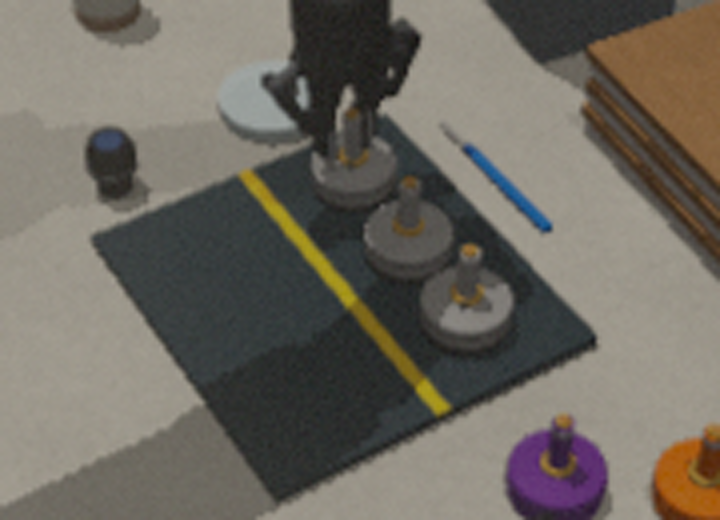

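Emit:
apply_moves:
  targets:
    - [[0.3,0,-3],0,26]
    - [[0.3,0,-3],0,26]
    - [[0.3,0,-3],0,26]
    - [[0.3,0,-3],0,26]
    - [[0.3,0,-3],0,26]
    - [[0.3,0,-3],0,26]
    - [[0.3,0,-3],0,26]
    - [[0.3,0,-3],0,26]

```text
clock: 5.9
eef_pos: [591.0, 145.5, 51.6]
tool_rot: [0.067, 1.534, 0.194]
force: [5.1, 1.0, 0.5]
width: 25.8
```

Run:
```python
from h import *
go(619,147,50,PY)
```

```text
clk 5.90 tcp [591.  145.5  51.6] tilt [ 0.036  0.007 -0.999] zdir 0.127 F [5.06 1.   0.45] w 25.8 q7 0.15
   shift tool [ 2.6 -2.1 27.9] roll 0.2 final-shift if roll first [ 2.6 -2.  27.9]
   tool y,z in world [-0.126  0.992  0.002] [0.991 0.126 0.036]
```

Emit:
apply_moves:
  targets:
    - [[0.4,0,-3.5],0,26]
    - [[0.4,0,-3.5],0,26]
    - [[0.4,0,-3.5],0,26]
    - [[0.4,0,-3.5],0,26]
    - [[0.4,0,-3.5],0,26]
    - [[0.4,0,-3.5],0,26]
    - [[0.4,0,-3.5],0,26]
    - [[0.4,0,-3.5],0,26]

```text
clock: 6.9
eef_pos: [573.6, 143.0, 52.2]
tool_rot: [0.041, 1.51, 0.167]
force: [5.6, 1.0, 0.9]
width: 25.9
```

Run:
```python
from h import *
go(619,147,50,PY)
im,d,p=snap('scene','s5');cv2.imwrite('pics/s5c.png',cv2.resize(im[170:310,200:390],None,fx=4,fy=4,interpolation=2))
```

```text
clk 6.90 tcp [573.6 143.   52.2] tilt [ 0.06   0.01  -0.998] zdir 0.126 F [5.57 1.02 0.95] w 25.9 q7 0.16
   shift tool [ 5.  -1.8 45.4] roll 0.2 final-shift if roll first [ 5.  -1.6 45.4]
   tool y,z in world [-0.126  0.992  0.002] [0.99  0.126 0.061]
```

View pics/s5c.png

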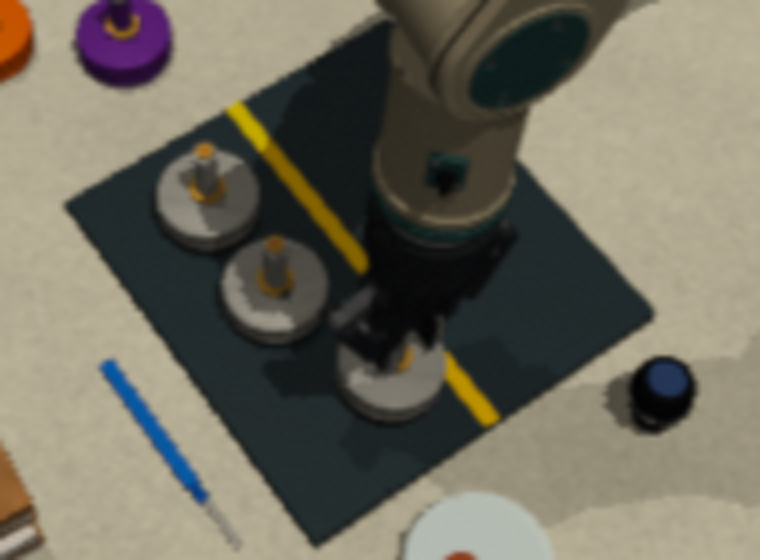

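Run:
```python
from h import *
q=np.load('pics/w1.npz')
print('eyepiece',wz(q,122,80,52.),wz(q,122,80,0.))
for z in (12.,): print('near-left corner',wz(q,102,129,z),'near edge mid',wz(q,112,200,z))
q=np.load('pics/scene0.npz');print(onz(q,361,243,12.),onz(q,297,178,12.))
```

```text
eyepiece [449.71411163 238.54967466  52.        ] [422.35117161 242.11556118   0.        ]
near-left corner [403.09782213 182.72076874  12.        ] near edge mid [415.36624888  94.34080865  12.        ]
[398.0506159  166.97914284  12.        ] [ 442.87500106 -101.24497594   12.        ]
```

Emit:
apply_moves:
  targets:
    - [[0,0,4],0,40]
    - [[-2,0,1],0,44]
    - [[-30,0,0],0,44]
    - [[-30,0,0],0,44]

```text
clock: 7.45
eef_pos: [565.9, 141.7, 111.7]
tool_rot: [0.052, 1.531, 0.178]
force: [0.4, 0.4, 0.2]
width: 43.8
```

Run:
```python
from h import *
go(380,150,120,PY)
snap('wrist','w6')
```

```text
clk 7.45 tcp [565.9 141.7 111.7] tilt [ 0.039  0.007 -0.999] zdir 0.126 F [0.4  0.4  0.23] w 43.8 q7 0.13
   shift tool [ -15.5   31.7 -182.9] roll 0.2 final-shift if roll first [ -15.5   31.  -183. ]
   tool y,z in world [-0.126  0.992  0.002] [0.991 0.126 0.039]
```

View pics/w6.png

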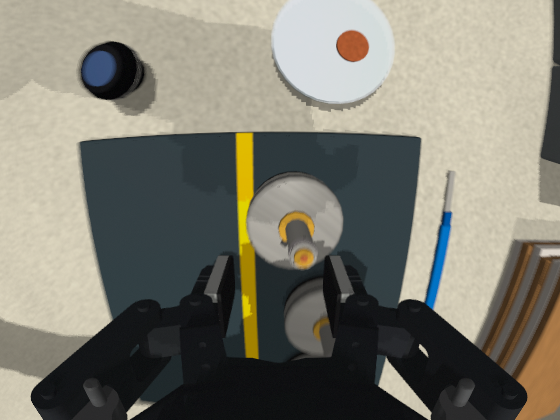

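Emit:
apply_moves:
  targets:
    - [[-4,8,-46],0,0]
    - [[-4,8,-46],0,0]
    - [[-4,8,-46],0,0]
    - [[-3,8,-45],0,0]
    - [[0,0,0],0,0]

```text
clock: 8.12
eef_pos: [369.9, 149.1, 122.4]
tool_rot: [0.071, 1.537, 0.198]
force: [0.9, -0.2, 0.5]
width: -0.0
```

Run:
```python
from h import *
go(380,150,6,PY)
```

```text
clk 8.12 tcp [369.9 149.1 122.4] tilt [ 0.033  0.007 -0.999] zdir 0.127 F [ 0.9  -0.19  0.52] w -0.0 q7 0.06
   shift tool [116.6  -0.6   6.2] roll 0.3 final-shift if roll first [116.6  -0.6   6.2]
   tool y,z in world [-0.127  0.992  0.002] [0.991 0.127 0.034]
```

Emit:
apply_moves:
  targets:
    - [[55,0,4],0,0]
    - [[50,0,2],0,0]
    - [[8,0,0],0,0]

```text
clock: 8.5
eef_pos: [377.3, 161.1, 58.4]
tool_rot: [0.845, 1.534, 0.974]
force: [-0.6, 0.5, -0.7]
width: 0.1
```

Run:
```python
from h import *
go(395,150,6,PY)
```

```text
clk 8.50 tcp [377.3 161.1  58.4] tilt [ 0.021  0.03  -0.999] zdir 0.129 F [-0.57  0.48 -0.66] w 0.1 q7 0.70
   shift tool [ 52.4 -14.8  14.9] roll 0.4 final-shift if roll first [ 52.4 -14.7  15. ]
   tool y,z in world [-0.129  0.991  0.027] [0.991 0.128 0.024]
```

Run:
```python
from h import *
st()
q=np.load('pics/scene0.npz');P=pts(q,q['d'])
print('cap',P[115,288]); 
print('stage pts corners', P[100,226],P[98,265],P[138,276],P[150,236])
```

```text
{'clock': 8.5, 'qpos': [-0.664, 0.666, 0.304, 2.337, -1.016, 0.242, 0.704], 'eef_pos': [377.261, 161.135, 58.359], 'tool_rot': [0.845, 1.534, 0.974], 'force': [-0.568, 0.477, -0.661], 'torque': [0.058, 0.027, 0.067], 'width': 0.129}
cap [ 342.89585482 -335.9996682    12.70604276]
stage pts corners [ 522.89195097 -409.60061546   95.45267388] [ 365.01890274 -456.61244122   -4.49824743] [ 423.68734779 -268.02642403   11.12937777] [ 554.35482316 -285.66032665    6.73838101]
```

Emit:
apply_moves:
  targets:
    - [[-40,0,5],0,20]
    - [[-30,-10,20],0,42]
    - [[-10,-14,40],0,42]
    - [[0,-20,45],0,42]
    - [[0,-20,45],0,42]
    - [[0,-20,45],0,42]

```text
clock: 9.25
eef_pos: [586.5, 102.4, 139.1]
tool_rot: [1.224, 1.54, 1.36]
force: [0.6, 0.6, -0.9]
width: 42.1
```

Run:
```python
from h import *
st()
go(618,57,115,PY)
```

```text
{'clock': 9.25, 'qpos': [-0.606, 0.759, 0.673, 1.786, -0.668, 0.828, 0.54], 'eef_pos': [586.539, 102.378, 139.061], 'tool_rot': [1.224, 1.54, 1.36], 'force': [0.629, 0.608, -0.902], 'torque': [-0.05, 0.037, -0.001], 'width': 42.14}
clk 9.25 tcp [586.5 102.4 139.1] tilt [ 0.007  0.031 -1.   ] zdir 0.136 F [ 0.63  0.61 -0.9 ] w 42.1 q7 0.54
   shift tool [ 22.9 -49.9  24.8] roll 0.8 final-shift if roll first [ 22.9 -49.6  25.4]
   tool y,z in world [-0.135  0.99   0.029] [0.991 0.135 0.011]
```

Emit:
apply_moves:
  targets:
    - [[10,-30,14],0.8,42]
    - [[12,-20,11],0,42]
    - [[0,0,0],0,42]

```text
clock: 9.62
eef_pos: [622.7, 52.6, 114.3]
tool_rot: [1.208, 1.541, 1.329]
force: [-1.0, 0.1, 0.1]
width: 42.0
```

Run:
```python
from h import *
go(618,57,50,PY)
snap('wrist','w7')
```

```text
clk 9.62 tcp [622.7  52.6 114.3] tilt [ 0.007  0.028 -1.   ] zdir 0.120 F [-1.    0.08  0.15] w 42.0 q7 0.61
   shift tool [64.3  3.2 -4.8] roll -0.1 final-shift if roll first [64.3  3.2 -4.8]
   tool y,z in world [-0.12   0.992  0.027] [0.993 0.12  0.01 ]
```

View pics/w7.png

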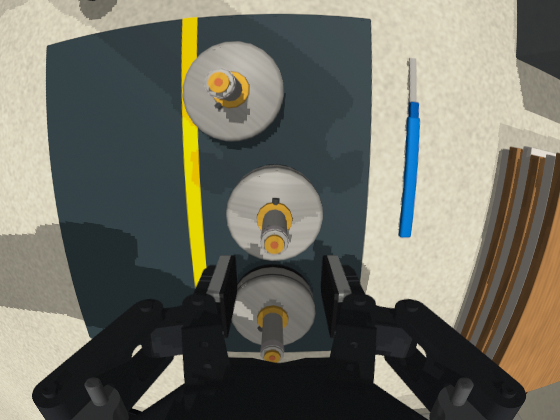

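The three stands are all upright. The middle post's tip is at (274,243), between the fingers and slightly ahead of them.

Run:
```python
from h import *
q=np.load('pics/w7.npz');print('s2',wz(q,274,243,91.),wz(q,274,217,46.),'s3',wz(q,217,82,91.),wz(q,231,90,46.),'s1',wz(q,272,354,91.),wz(q,272,318,46.))
```

```text
s2 [618.92285966  57.51812774  91.        ] [618.66338151  58.47913848  46.        ] s3 [579.7132084 140.6938023  91.       ] [580.96765466 140.30262302  46.        ] s1 [626.83346633 -23.19218841  91.        ] [626.68192366 -24.68087134  46.        ]
```

Emit:
apply_moves:
  targets:
    - [[32,2,-3.5],0,42]
    - [[31,1,0],0,34]
    - [[0,0,0],0,28]

```text
clock: 10.05
eef_pos: [617.9, 62.7, 51.8]
tool_rot: [1.263, 1.537, 1.389]
force: [-0.2, -0.7, 0.4]
width: 28.1
```

Run:
```python
from h import *
go(618,57,49,PY)
snap('wrist','w8')
```

```text
clk 10.05 tcp [617.9  62.7  51.8] tilt [ 0.006  0.033 -0.999] zdir 0.125 F [-0.16 -0.73  0.44] w 28.1 q7 0.66
   shift tool [ 2.6 -5.8 -0.6] roll 0.2 final-shift if roll first [ 2.6 -5.8 -0.6]
   tool y,z in world [-0.125  0.992  0.032] [0.992 0.125 0.01 ]
```

View pics/w8.png

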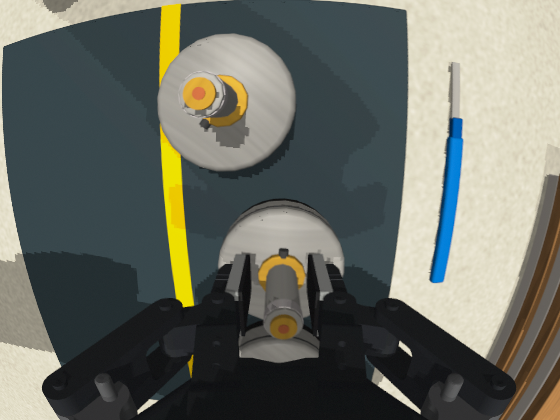

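Emit:
apply_moves:
  targets:
    - [[2,-5,-0.5],0,26]
    - [[0,0,-1.5],0,26]
    - [[0,0,-1.5],0,26]
    - [[0,0,-1.5],0,26]
    - [[0,0,-1.5],0,26]
    - [[0,0,-1.5],0,26]
    - [[0,0,-1.5],0,26]
    - [[0,0,-1.5],0,26]

```text
clock: 11.1
eef_pos: [612.1, 56.3, 55.3]
tool_rot: [0.949, 1.533, 1.076]
force: [2.0, 1.0, -1.2]
width: 26.0
```

Run:
```python
from h import *
go(618,57,49,PY)
```

```text
clk 11.10 tcp [612.1  56.3  55.3] tilt [ 0.018  0.033 -0.999] zdir 0.126 F [ 1.95  1.03 -1.2 ] w 26.0 q7 0.68
   shift tool [ 6.4 -0.2  5.8] roll 0.2 final-shift if roll first [ 6.4 -0.2  5.8]
   tool y,z in world [-0.127  0.991  0.031] [0.992 0.126 0.022]
```

Emit:
apply_moves:
  targets:
    - [[0,0,-1.5],0,26]
    - [[0,0,-1.5],0,26]
    - [[0,0,-1.5],0,26]
    - [[0,0,-1.5],0,26]
    - [[0,0,-1.5],0,26]
    - [[0,0,-1.5],0,26]
    - [[0,0,-1.5],0,26]
    - [[0,0,-1.5],0,26]

```text
clock: 12.1
eef_pos: [600.0, 54.7, 55.3]
tool_rot: [0.92, 1.532, 1.047]
force: [1.7, 0.6, -1.4]
width: 26.1
```

Run:
```python
from h import *
go(618,57,49,PY)
```

```text
clk 12.10 tcp [600.   54.7  55.3] tilt [ 0.019  0.033 -0.999] zdir 0.126 F [ 1.67  0.56 -1.41] w 26.1 q7 0.70
   shift tool [ 6.7 -0.2 18. ] roll 0.2 final-shift if roll first [ 6.7 -0.1 18. ]
   tool y,z in world [-0.127  0.991  0.031] [0.992 0.126 0.023]
```

Emit:
apply_moves:
  targets:
    - [[0.5,0,-1.5],0,26]
    - [[0.5,0,-1.5],0,26]
    - [[0.5,0,-1.5],0,26]
    - [[0.5,0,-1.5],0,26]
    - [[0.5,0,-1.5],0,26]
    - [[0.5,0,-1.5],0,26]
    - [[0.5,0,-1.5],0,26]
    - [[0.5,0,-1.5],0,26]
    - [[0.5,0,-1.5],0,26]
    - [[0.5,0,-1.5],0,26]

```text
clock: 13.35
eef_pos: [587.8, 52.5, 51.6]
tool_rot: [0.77, 1.528, 0.896]
force: [3.5, 0.6, 2.4]
width: 26.0
```

Run:
```python
from h import *
go(504,43,50,PY)
```

```text
clk 13.35 tcp [587.8  52.5  51.6] tilt [ 0.027  0.033 -0.999] zdir 0.126 F [3.48 0.6  2.36] w 26.0 q7 0.73
   shift tool [ -0.9   1.1 -84.3] roll 0.2 final-shift if roll first [ -0.9   0.8 -84.3]
   tool y,z in world [-0.126  0.992  0.03 ] [0.992 0.126 0.031]
```

Emit:
apply_moves:
  targets:
    - [[0.2,0,-1.6],0,26]
    - [[0.2,0,-1.6],0,26]
    - [[0.2,0,-1.6],0,26]
    - [[0.2,0,-1.6],0,26]
    - [[0.2,0,-1.6],0,26]
    - [[0.2,0,-1.6],0,26]
    - [[0.2,0,-1.6],0,26]
    - [[0.2,0,-1.6],0,26]
    - [[0.2,0,-1.6],0,26]
    - [[0.2,0,-1.6],0,26]

```text
clock: 14.6
eef_pos: [570.6, 50.5, 48.8]
tool_rot: [0.781, 1.529, 0.907]
force: [3.1, -0.0, 3.0]
width: 25.9
```

Run:
```python
from h import *
go(504,43,50,PY)
```

```text
clk 14.60 tcp [570.6  50.5  48.8] tilt [ 0.026  0.033 -0.999] zdir 0.126 F [ 3.09 -0.04  2.99] w 25.9 q7 0.76
   shift tool [ -3.2   1.  -66.9] roll 0.2 final-shift if roll first [ -3.2   0.8 -66.9]
   tool y,z in world [-0.127  0.992  0.03 ] [0.992 0.126 0.03 ]
```

Emit:
apply_moves:
  targets:
    - [[-1,0,-1.5],0,26]
    - [[-0.6,0,-1.5],0,26]
    - [[-0.3,0,-1.5],0,26]
    - [[0,0,-1.5],0,26]
    - [[0,0,-1.5],0,26]
    - [[0,0,-1.5],0,26]
    - [[0,0,-1.5],0,26]
    - [[0,0,-1.5],0,26]

```text
clock: 15.6
eef_pos: [555.3, 49.0, 49.2]
tool_rot: [0.884, 1.531, 1.011]
force: [2.8, 1.0, -0.2]
width: 26.3
```

Run:
```python
from h import *
go(504,43,50,PY)
```

```text
clk 15.60 tcp [555.3  49.   49.2] tilt [ 0.021  0.033 -0.999] zdir 0.126 F [ 2.83  0.95 -0.23] w 26.3 q7 0.77
   shift tool [ -2.1   0.6 -51.6] roll 0.2 final-shift if roll first [ -2.1   0.4 -51.6]
   tool y,z in world [-0.127  0.991  0.031] [0.992 0.126 0.025]
```

Emit:
apply_moves:
  targets:
    - [[0,0,-1.6],0,26]
    - [[0,0,-1.6],0,26]
    - [[0,0,-1.6],0,26]
    - [[0,0,-1.6],0,26]
    - [[0,0,-1.6],0,26]
    - [[0,0,-1.6],0,26]
    - [[0,0,-1.6],0,26]
    - [[0,0,-1.6],0,26]
    - [[0,0,-1.6],0,26]
    - [[0,0,-1.6],0,26]

```text
clock: 16.85
eef_pos: [539.0, 46.9, 49.1]
tool_rot: [0.856, 1.53, 0.983]
force: [3.4, 0.5, 1.2]
width: 26.2
```

Run:
```python
from h import *
go(504,43,50,PY)
```

```text
clk 16.85 tcp [539.   46.9  49.1] tilt [ 0.022  0.034 -0.999] zdir 0.126 F [3.4  0.51 1.17] w 26.2 q7 0.80
   shift tool [ -1.8   0.6 -35.2] roll 0.2 final-shift if roll first [ -1.8   0.5 -35.2]
   tool y,z in world [-0.127  0.991  0.03 ] [0.992 0.126 0.026]
```

Emit:
apply_moves:
  targets:
    - [[-2,0,-1.3],0,26]
    - [[-1,0,-1.3],0,26]
    - [[-0.5,0,-1.3],0,26]
    - [[0,0,-1.3],0,26]
    - [[0,0,-1.3],0,26]
    - [[0,0,-1.3],0,26]
    - [[0,0,-1.3],0,26]
    - [[0,0,-1.3],0,26]

```text
clock: 17.85
eef_pos: [526.6, 45.5, 51.9]
tool_rot: [0.912, 1.532, 1.039]
force: [1.2, 0.5, -0.6]
width: 26.2
```

Emit:
apply_moves:
  targets:
    - [[0,0,-1.3],0,26]
    - [[0,0,-1.3],0,26]

```text
clock: 18.1
eef_pos: [524.0, 45.1, 51.9]
tool_rot: [0.907, 1.532, 1.034]
force: [2.5, 0.1, -0.5]
width: 26.0
```

Emit:
apply_moves:
  targets:
    - [[0,0,0],0,26]

```text
clock: 18.23
eef_pos: [523.7, 45.1, 51.9]
tool_rot: [0.914, 1.532, 1.04]
force: [2.7, 0.5, -0.2]
width: 25.8
```

Emit:
apply_moves:
  targets:
    - [[0,0,0],0,26]

```text
clock: 18.35
eef_pos: [523.7, 45.1, 51.9]
tool_rot: [0.917, 1.532, 1.044]
force: [1.9, 0.6, 0.1]
width: 25.9
```

Emit:
apply_moves:
  targets:
    - [[0,0,4],0,26]
    - [[0,0,0],0,26]

```text
clock: 18.6
eef_pos: [526.5, 45.6, 51.7]
tool_rot: [0.984, 1.533, 1.111]
force: [-0.3, -0.2, 0.1]
width: 25.8
```

Emit:
apply_moves:
  targets:
    - [[0,0,-2.5],0,26]
    - [[0,0,-1.6],0,26]
    - [[0,0,-1.6],0,26]
    - [[0,0,-1.6],0,26]
    - [[0,0,-1.6],0,26]
    - [[0,0,-1.6],0,26]
    - [[0,0,-1.6],0,26]
    - [[0,0,-1.6],0,26]
    - [[0,0,-1.6],0,26]
    - [[0,0,-1.6],0,26]

```text
clock: 19.85
eef_pos: [510.0, 43.3, 51.5]
tool_rot: [0.919, 1.532, 1.046]
force: [1.9, -0.0, -1.1]
width: 26.4
```

Emit:
apply_moves:
  targets:
    - [[0,0,-1.6],0,26]
    - [[0,0,-1.6],0,26]
    - [[0,0,-1.6],0,26]
    - [[0,0,-1.6],0,26]
    - [[0,0,-1.6],0,26]
    - [[0,0,-1.6],0,26]
    - [[0,0,-1.4],0,26]

```text
clock: 20.72
eef_pos: [498.8, 41.8, 51.5]
tool_rot: [0.898, 1.531, 1.025]
force: [2.8, -0.1, -0.4]
width: 25.8
```

Emit:
apply_moves:
  targets:
    - [[0,0,3.5],0,36]
    - [[0,0,1],0,42]
    - [[-30,0,0],0,42]
    - [[-34,0,0],0,42]

```text
clock: 21.22
eef_pos: [497.7, 40.2, 114.3]
tool_rot: [1.178, 1.536, 1.304]
force: [0.6, 0.5, -0.3]
width: 42.1
```

Run:
```python
from h import *
go(625,-25,115,PY)
snap('wrist','w9')
```

```text
clk 21.23 tcp [497.7  40.2 114.3] tilt [ 0.009  0.034 -0.999] zdir 0.126 F [ 0.62  0.52 -0.29] w 42.1 q7 0.74
   shift tool [ -1.8 -80.7 118.1] roll 0.2 final-shift if roll first [ -1.8 -80.2 118.4]
   tool y,z in world [-0.126  0.991  0.032] [0.992 0.126 0.013]
```

View pics/w9.png

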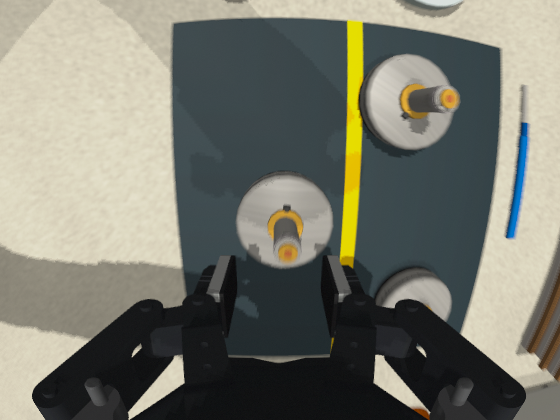

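The middle stand's base spans columns 237–332, fully past the tape at 342–360. Next, the right stand.

Run:
```python
from h import *
q=np.load('pics/w9.npz')
for nm,a,z in (('s2tip',(287,254),91.),('s2col',(285,222),46.),('s3col',(412,101),46.)):
    X=wz(q,*a,z);d=X[:2]-[556,49];print(nm,X.round(1),'plate x',(d@[.9925,.1222]).round(1),'y',(d@[-.1222,.9925]).round(1))
```

```text
s2tip [502.   39.4  91. ] plate x -54.7 y -2.9
s2col [501.8  43.7  46. ] plate x -54.5 y 1.4
s3col [577.3 139.9  46. ] plate x 32.3 y 87.6
```

Emit:
apply_moves:
  targets:
    - [[0,-27,40],0,42]
    - [[0,-27,40],0,42]
    - [[0,-25,36],0,42]
    - [[0,0,0],0,42]

```text
clock: 21.78
eef_pos: [626.1, -24.2, 117.3]
tool_rot: [1.122, 1.533, 1.251]
force: [-0.9, -0.1, -0.5]
width: 41.8
```

Run:
```python
from h import *
go(625,-25,52,PY)
snap('wrist','w10')
```

```text
clk 21.77 tcp [626.1 -24.2 117.3] tilt [ 0.012  0.036 -0.999] zdir 0.128 F [-0.85 -0.06 -0.46] w 41.8 q7 0.73
   shift tool [65.2 -2.9 -2.2] roll 0.3 final-shift if roll first [65.2 -2.9 -2.2]
   tool y,z in world [-0.128  0.991  0.034] [0.992 0.128 0.016]
```

View pics/w10.png

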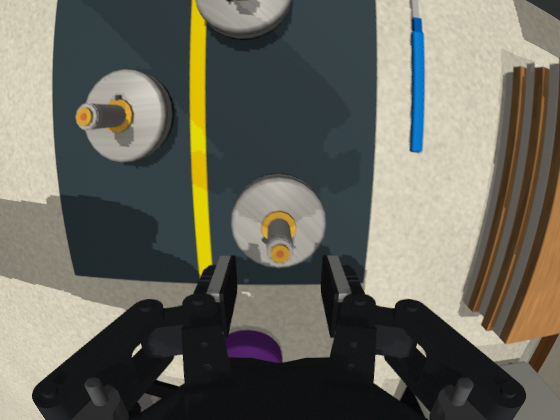

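Run:
```python
from h import *
q=np.load('pics/w10.npz')
print(wz(q,280,252,91.),wz(q,278,226,46.))
```

```text
[626.62545383 -25.44799826  91.        ] [626.06928295 -25.00485068  46.        ]
```

Emit:
apply_moves:
  targets:
    - [[32,-4,-1.5],0.3,42]
    - [[31,-2,0],0,34]
    - [[0,0,0],0,27]

```text
clock: 22.2
eef_pos: [620.5, -23.5, 52.1]
tool_rot: [1.318, 1.53, 1.443]
force: [1.3, -0.1, 0.9]
width: 27.1
```

Run:
```python
from h import *
go(625,-26,52,PY)
snap('wrist','w11')
```

```text
clk 22.20 tcp [620.5 -23.5  52.1] tilt [ 0.005  0.041 -0.999] zdir 0.125 F [ 1.25 -0.07  0.93] w 27.1 q7 0.79
   shift tool [-0.  -3.1  4.1] roll 0.1 final-shift if roll first [-0.  -3.   4.1]
   tool y,z in world [-0.125  0.991  0.04 ] [0.992 0.124 0.01 ]
```

View pics/w11.png

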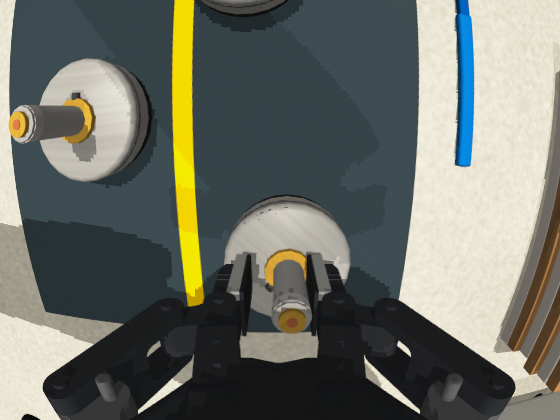

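Emit:
apply_moves:
  targets:
    - [[0,-2.5,0],0,26]
    - [[0,0,-1.4],0,26]
    - [[0,0,-1.4],0,26]
    - [[0,0,-1.4],0,26]
    - [[0,0,-1.4],0,26]
    - [[0,0,-1.4],0,26]
    - [[0,0,-1.4],0,26]
    - [[0,0,-1.4],0,26]
    - [[0,0,-1.4],0,26]
    - [[0,0,-1.4],0,26]

```text
clock: 23.5
eef_pos: [611.5, -27.2, 57.0]
tool_rot: [1.092, 1.528, 1.218]
force: [2.4, 0.3, -0.4]
width: 26.0
```

Run:
```python
from h import *
go(504,-35,52,PY)
```

```text
clk 23.50 tcp [611.5 -27.2  57. ] tilt [ 0.015  0.041 -0.999] zdir 0.126 F [ 2.39  0.34 -0.36] w 26.0 q7 0.81
   shift tool [   3.1    5.6 -107.7] roll 0.2 final-shift if roll first [   3.1    5.2 -107.7]
   tool y,z in world [-0.127  0.991  0.038] [0.992 0.126 0.02 ]
```

Emit:
apply_moves:
  targets:
    - [[0.1,0,-1.6],0,26]
    - [[0.1,0,-1.6],0,26]
    - [[0.1,0,-1.6],0,26]
    - [[0.1,0,-1.6],0,26]
    - [[0,0,-1.6],0,26]
    - [[0,0,-1.6],0,26]

```text
clock: 24.25
eef_pos: [602.2, -28.5, 56.9]
tool_rot: [1.051, 1.527, 1.178]
force: [2.9, 1.1, 0.4]
width: 25.8
```

Run:
```python
from h import *
go(504,-35,52,PY)
```

```text
clk 24.25 tcp [602.2 -28.5  56.9] tilt [ 0.017  0.04  -0.999] zdir 0.126 F [2.86 1.06 0.44] w 25.8 q7 0.83
   shift tool [  3.    5.8 -98.3] roll 0.2 final-shift if roll first [  3.    5.5 -98.3]
   tool y,z in world [-0.127  0.991  0.038] [0.992 0.126 0.022]
```

Emit:
apply_moves:
  targets:
    - [[0.4,0,-1.6],0,26]
    - [[0.4,0,-1.6],0,26]
    - [[0.4,0,-1.6],0,26]
    - [[0.4,0,-1.6],0,26]
    - [[0.4,0,-1.6],0,26]
    - [[0.3,0,-1.6],0,26]
    - [[0.1,0,-1.6],0,26]
    - [[0,0,-1.6],0,26]
    - [[0,0,-1.6],0,26]
    - [[0,0,-1.6],0,26]

```text
clock: 25.5
eef_pos: [588.5, -31.0, 55.9]
tool_rot: [0.91, 1.525, 1.037]
force: [3.5, 1.0, 3.0]
width: 26.0
```

Emit:
apply_moves:
  targets:
    - [[0,0,-1.6],0,26]
    - [[0,0,-1.6],0,26]
    - [[0,0,-1.6],0,26]
    - [[0,0,-1.6],0,26]
    - [[0,0,-1.6],0,26]
    - [[0,0,-1.6],0,26]
    - [[0,0,-1.6],0,26]
    - [[0,0,-1.6],0,26]
    - [[0,0,-1.6],0,26]
    - [[0,0,-1.6],0,26]

```text
clock: 26.75
eef_pos: [571.5, -33.2, 55.4]
tool_rot: [0.912, 1.525, 1.038]
force: [4.3, 1.2, 1.7]
width: 26.2
```

Emit:
apply_moves:
  targets:
    - [[0,0,-1.6],0,26]
    - [[0,0,-1.6],0,26]
    - [[0,0,-1.6],0,26]
    - [[0,0,-1.6],0,26]
    - [[0,0,-1.6],0,26]
    - [[0,0,-1.6],0,26]
    - [[0,0,-1.6],0,26]
    - [[0,0,-1.6],0,26]
    - [[0,0,-1.6],0,26]
    - [[0,0,-1.6],0,26]

```text
clock: 28.0
eef_pos: [554.5, -35.3, 55.0]
tool_rot: [0.913, 1.525, 1.04]
force: [3.6, -0.5, 2.5]
width: 26.0
```

Run:
```python
from h import *
go(504,-35,52,PY)
```

```text
clk 28.00 tcp [554.5 -35.3  55. ] tilt [ 0.023  0.04  -0.999] zdir 0.126 F [ 3.64 -0.46  2.49] w 26.0 q7 0.91
   shift tool [  1.8   6.6 -50.1] roll 0.2 final-shift if roll first [  1.8   6.4 -50.2]
   tool y,z in world [-0.127  0.991  0.036] [0.992 0.126 0.028]
```

Emit:
apply_moves:
  targets:
    - [[-2,0,-1.4],0,26]
    - [[-0.5,0,-1.4],0,26]
    - [[0,0,-1.4],0,26]
    - [[0,0,-1.4],0,26]
    - [[0,0,-1.4],0,26]
    - [[0,0,-1.4],0,26]

```text
clock: 28.75
eef_pos: [543.4, -36.2, 56.3]
tool_rot: [1.003, 1.526, 1.13]
force: [3.5, 0.4, 0.9]
width: 26.4
```

Emit:
apply_moves:
  targets:
    - [[0,0,-1.3],0,26]
    - [[0,0,-1.3],0,26]
    - [[0,0,-1.3],0,26]
    - [[0,0,-1.3],0,26]

```text
clock: 29.25
eef_pos: [538.1, -36.9, 56.3]
tool_rot: [0.994, 1.526, 1.121]
force: [3.2, 0.6, 1.8]
width: 26.0
```

Emit:
apply_moves:
  targets:
    - [[0,0,0],0,26]

```text
clock: 29.38
eef_pos: [537.9, -37.0, 56.2]
tool_rot: [1.001, 1.526, 1.128]
force: [2.5, -0.1, 1.2]
width: 25.7
```

Emit:
apply_moves:
  targets:
    - [[0,0,0],0,26]

```text
clock: 29.5
eef_pos: [537.8, -36.9, 56.3]
tool_rot: [1.003, 1.526, 1.13]
force: [2.5, 0.5, 0.8]
width: 25.9
```

Run:
```python
from h import *
go(504,-35,52,PY)
snap('wrist','w12')
go(504,-35,52,PY)
```

```text
clk 29.50 tcp [537.8 -36.9  56.3] tilt [ 0.019  0.04  -0.999] zdir 0.126 F [2.51 0.46 0.8 ] w 25.9 q7 0.93
   shift tool [  3.7   6.  -33.4] roll 0.2 final-shift if roll first [  3.7   5.9 -33.4]
   tool y,z in world [-0.127  0.991  0.038] [0.992 0.126 0.024]
clk 29.55 tcp [537.8 -37.   56.3] tilt [ 0.019  0.04  -0.999] zdir 0.126 F [3.07 0.41 2.3 ] w 26.1 q7 0.93
   shift tool [  3.7   6.1 -33.4] roll 0.2 final-shift if roll first [  3.7   5.9 -33.4]
   tool y,z in world [-0.127  0.991  0.038] [0.992 0.126 0.024]
```

View pics/w12.png

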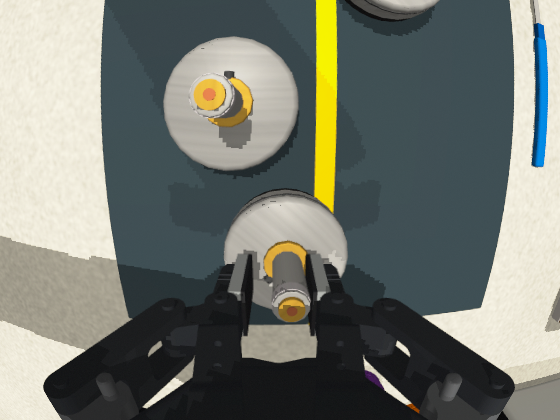

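Emit:
apply_moves:
  targets:
    - [[-0.5,0,-1.6],0,26]
    - [[0,0,-1.6],0,26]
    - [[0,0,-1.6],0,26]
    - [[0,0,-1.6],0,26]
    - [[0,0,-1.6],0,26]
    - [[0,0,-1.6],0,26]
    - [[0,0,-1.6],0,26]
    - [[0,0,-1.6],0,26]
    - [[0,0,-1.6],0,26]
    - [[0,0,-1.6],0,26]

```text
clock: 30.8
eef_pos: [520.9, -39.1, 56.3]
tool_rot: [1.005, 1.526, 1.132]
force: [3.0, 0.5, 1.8]
width: 25.7
```

Emit:
apply_moves:
  targets:
    - [[0,0,-1.6],0,26]
    - [[0,0,-1.6],0,26]
    - [[0,0,-1.6],0,26]
    - [[0,0,-1.6],0,26]
    - [[0,0,-1.6],0,26]
    - [[0,0,-1.6],0,26]
    - [[0,0,-1.4],0,26]

```text
clock: 31.68
eef_pos: [509.6, -40.6, 56.2]
tool_rot: [0.987, 1.526, 1.114]
force: [3.3, 0.1, 2.2]
width: 25.8
```

Emit:
apply_moves:
  targets:
    - [[0,0,3.5],0,36]
    - [[0,0,1],0,42]
    - [[-30,0,0],0,42]
    - [[-34,0,0],0,42]

```text
clock: 32.17
eef_pos: [506.8, -42.0, 118.0]
tool_rot: [1.328, 1.528, 1.455]
force: [0.3, -0.8, -0.2]
width: 42.1
```

Run:
```python
from h import *
snap('wrist','w13')
go(577,140,115,PY)
```

```text
clk 32.23 tcp [508.8 -42.9 121.6] tilt [ 0.011  0.042 -0.999] zdir 0.125 F [1.22 0.26 2.45] w 42.2 q7 0.88
   shift tool [ 15.  172.5  90.4] roll 0.2 final-shift if roll first [ 15.  172.8  89.9]
   tool y,z in world [-0.125  0.991  0.04 ] [0.992 0.125 0.016]
```

View pics/w13.png

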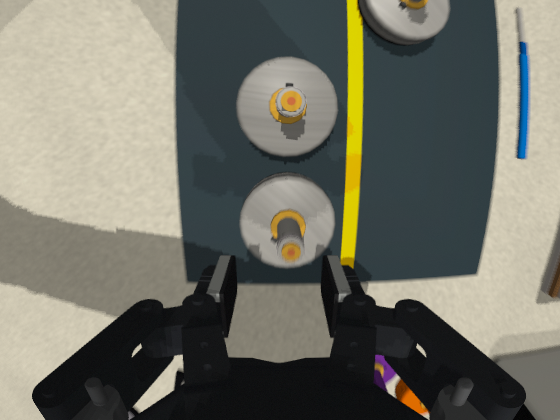

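Run:
```python
from h import *
q=np.load('pics/w13.npz')
for nm,a,z in (('s1tip',(291,252),91.),('s1col',(287,226),46.),('s2tip',(290,100),91.),('s2col',(287,105),46.),('tape@s1',(349,222),12.),('tape@s2',(356,105),12.)):
    X=wz(q,*a,z);d=X[:2]-[556,49];print(nm,X.round(1),'plate x',(d@[.9925,.1222]).round(1),'y',(d@[-.1222,.9925]).round(1))
```

```text
s1tip [513.4 -42.6  91. ] plate x -53.4 y -85.7
s1col [512.6 -41.8  46. ] plate x -54.2 y -84.8
s2tip [501.6  41.2  91. ] plate x -54.9 y -1.1
s2col [501.7  40.9  46. ] plate x -54.9 y -1.4
tape@s1 [565.8 -43.3  12. ] plate x -1.6 y -92.8
tape@s2 [555.8  51.2  12. ] plate x 0.1 y 2.2
```

Emit:
apply_moves:
  targets:
    - [[0,45,24],0,42]
    - [[3,45,24],0,42]
    - [[3,45,24],0,42]
    - [[3,36,17],0,42]
    - [[0,0,0],0,42]

```text
clock: 32.85
eef_pos: [575.7, 141.9, 120.0]
tool_rot: [1.272, 1.53, 1.395]
force: [-0.2, -0.5, 0.1]
width: 42.1
```

Run:
```python
from h import *
go(579,140,52,PY)
snap('wrist','w14')
```

```text
clk 32.85 tcp [575.7 141.9 120. ] tilt [ 0.007  0.04  -0.999] zdir 0.122 F [-0.19 -0.52  0.06] w 42.1 q7 0.50
   shift tool [67.9 -5.   2.3] roll -0.0 final-shift if roll first [67.9 -5.   2.3]
   tool y,z in world [-0.122  0.992  0.039] [0.992 0.122 0.012]
```

View pics/w14.png

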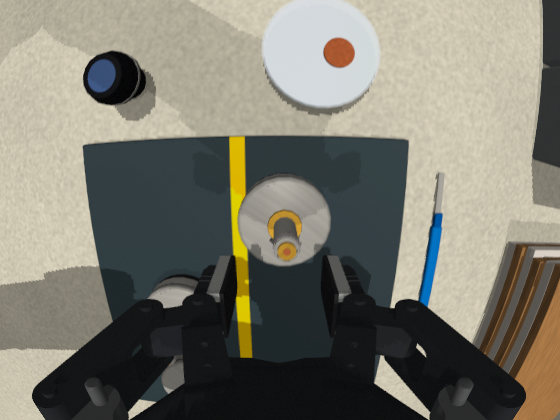

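Run:
```python
from h import *
q=np.load('pics/w14.npz');print(wz(q,287,250,91.),wz(q,285,224,46.))
```

```text
[580.13645531 141.36754064  91.        ] [580.18675543 142.59308192  46.        ]
```

Emit:
apply_moves:
  targets:
    - [[34,-4,3],0,42]
    - [[31,-3,2],0,36]
    - [[0,0,0],0,28]

```text
clock: 33.28
eef_pos: [580.1, 130.1, 53.9]
tool_rot: [1.305, 1.535, 1.419]
force: [-0.4, -0.1, 0.5]
width: 27.9
```

Run:
```python
from h import *
go(579,140,52,PY)
snap('wrist','w15')
```

```text
clk 33.27 tcp [580.1 130.1  53.9] tilt [ 0.005  0.035 -0.999] zdir 0.114 F [-0.4  -0.07  0.45] w 27.9 q7 0.58
   shift tool [2.2 9.9 0. ] roll -0.5 final-shift if roll first [2.2 9.9 0.1]
   tool y,z in world [-0.114  0.993  0.035] [0.993 0.114 0.009]
```

View pics/w15.png

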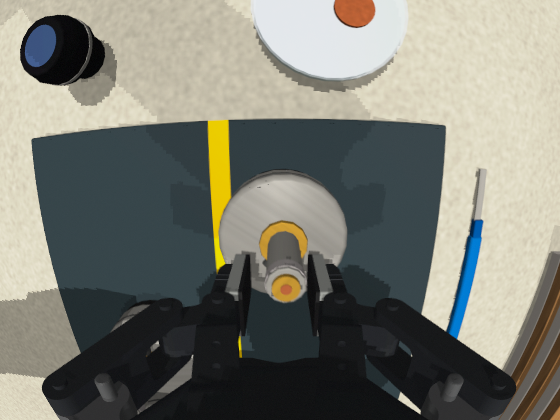

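Emit:
apply_moves:
  targets:
    - [[1,10,-1],0,26]
    - [[0.5,0,0],0,26]

```text
clock: 33.58
eef_pos: [579.7, 139.9, 56.3]
tool_rot: [1.18, 1.533, 1.292]
force: [-0.4, 0.4, -0.1]
width: 26.1
```

Emit:
apply_moves:
  targets:
    - [[0,0,-2],0,26]
    - [[0.2,0,-2],0,26]
    - [[0.2,0,-2.5],0,26]
    - [[0.2,0,-3],0,26]
    - [[0.2,0,-3],0,26]
    - [[0.2,0,-3],0,26]
    - [[0.2,0,-3],0,26]
    - [[0.2,0,-3],0,26]

```text
clock: 34.58
eef_pos: [571.6, 138.7, 60.3]
tool_rot: [0.636, 1.516, 0.749]
force: [5.5, 0.7, 0.4]
width: 26.1
```

Run:
```python
from h import *
go(490,131,53,PY)
```

```text
clk 34.58 tcp [571.6 138.7  60.3] tilt [ 0.04   0.037 -0.999] zdir 0.112 F [5.49 0.69 0.42] w 26.1 q7 0.59
   shift tool [  3.7   1.4 -82.2] roll -0.6 final-shift if roll first [  3.7   2.2 -82.2]
   tool y,z in world [-0.113  0.993  0.032] [0.993 0.111 0.044]
```

Emit:
apply_moves:
  targets:
    - [[0,0,4],0,27]
    - [[5,0,0],0,27]
    - [[5,0,0],0,26]

```text
clock: 34.95
eef_pos: [577.7, 139.3, 50.9]
tool_rot: [0.602, 1.514, 0.714]
force: [2.7, 0.1, 2.4]
width: 26.1
```

Run:
```python
from h import *
go(490,131,53,PY)
```

```text
clk 34.95 tcp [577.7 139.3  50.9] tilt [ 0.043  0.037 -0.998] zdir 0.112 F [2.7  0.13 2.4 ] w 26.1 q7 0.60
   shift tool [ -6.2   1.7 -87.9] roll -0.6 final-shift if roll first [ -6.2   2.6 -87.9]
   tool y,z in world [-0.113  0.993  0.032] [0.993 0.111 0.047]
```

Emit:
apply_moves:
  targets:
    - [[-0.5,0,-5],-0.6,26]
    - [[0.3,0,-3.5],0,26]
    - [[0.5,0,-3.5],0,26]
    - [[0.5,0,-3.5],0,26]
    - [[0.5,0,-3.5],0,26]
    - [[0.5,0,-3.5],0,26]
    - [[0.5,0,-3.5],0,26]
    - [[0.5,0,-3.5],0,26]
    - [[0.5,0,-3.5],0,26]

```text
clock: 36.08
eef_pos: [571.6, 137.6, 53.6]
tool_rot: [0.265, 1.468, 0.386]
force: [7.6, 1.0, 3.5]
width: 25.8
```

Run:
```python
from h import *
go(490,131,53,PY)
snap('wrist','w16')
```

```text
clk 36.08 tcp [571.6 137.6  53.6] tilt [ 0.095  0.039 -0.995] zdir 0.120 F [7.62 1.02 3.45] w 25.8 q7 0.66
   shift tool [ -7.5   3.4 -81.4] roll -0.1 final-shift if roll first [ -7.5   3.6 -81.4]
   tool y,z in world [-0.123  0.992  0.027] [0.988 0.119 0.099]
```

View pics/w16.png

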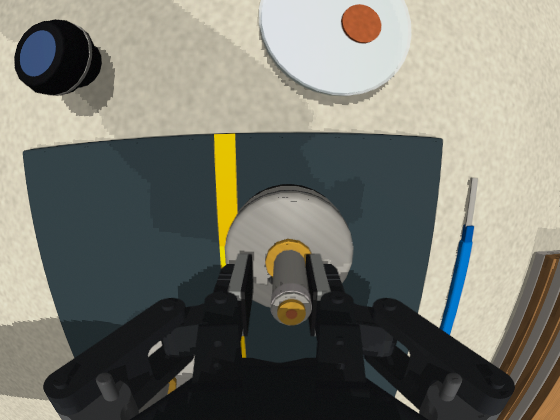

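Emit:
apply_moves:
  targets:
    - [[0,0,5],0,26]
    - [[0,0,5],0,26]
    - [[0,0,3],0,26]
    - [[0,0,3],0,26]
    - [[0,0,3],0,26]
    - [[0,0,3],0,26]

```text
clock: 36.88
eef_pos: [586.6, 139.8, 52.3]
tool_rot: [0.328, 1.482, 0.45]
force: [-6.6, -1.7, 4.6]
width: 26.1
```

Run:
```python
from h import *
go(490,131,53,PY)
```

```text
clk 36.88 tcp [586.6 139.8  52.3] tilt [ 0.08   0.039 -0.996] zdir 0.121 F [-6.63 -1.74  4.64] w 26.1 q7 0.62
   shift tool [ -8.7   3.2 -96.5] roll -0.1 final-shift if roll first [ -8.7   3.3 -96.5]
   tool y,z in world [-0.123  0.992  0.029] [0.989 0.121 0.084]
```

Emit:
apply_moves:
  targets:
    - [[-0.3,0,2.5],0,26]
    - [[-0.3,0,2.5],0,26]
    - [[0,0,2.5],0,26]
    - [[0,0,2.5],0,26]
    - [[0,0,2.5],0,26]
    - [[0,0,2.5],0,26]
    - [[0,0,2.5],0,26]
    - [[0,0,2.5],0,26]

```text
clock: 37.88
eef_pos: [586.4, 139.8, 51.5]
tool_rot: [0.681, 1.514, 0.804]
force: [-5.4, -1.5, 5.2]
width: 26.3
```

Run:
```python
from h import *
go(490,131,53,PY)
```

```text
clk 37.88 tcp [586.4 139.8  51.5] tilt [ 0.039  0.041 -0.998] zdir 0.122 F [-5.38 -1.49  5.2 ] w 26.3 q7 0.60
   shift tool [ -5.7   3.2 -96.6] roll -0.0 final-shift if roll first [ -5.7   3.2 -96.6]
   tool y,z in world [-0.123  0.992  0.036] [0.992 0.122 0.044]
```

Emit:
apply_moves:
  targets:
    - [[0,0,3],0,26]
    - [[0,0,3],0,26]
    - [[0,0,3],0,26]
    - [[0,0,3],0,26]
    - [[0,0,3],0,26]
    - [[0,0,3],0,26]
    - [[0,0,3],0,26]
    - [[0,0,3],0,26]
    - [[0,0,3],0,26]
    - [[0,0,3],0,26]

```text
clock: 39.12
eef_pos: [586.1, 140.2, 49.3]
tool_rot: [1.928, 1.521, 2.051]
force: [-7.1, -1.1, 5.5]
width: 26.0
```

Run:
```python
from h import *
go(490,131,53,PY)
snap('wrist','w17')
```

```text
clk 39.12 tcp [586.1 140.2  49.3] tilt [-0.023  0.044 -0.999] zdir 0.123 F [-7.15 -1.14  5.51] w 26.0 q7 0.56
   shift tool [ -1.9   2.8 -96.6] roll 0.1 final-shift if roll first [ -1.9   2.7 -96.6]
   tool y,z in world [-0.122  0.991  0.046] [ 0.992  0.123 -0.017]
```

View pics/w17.png

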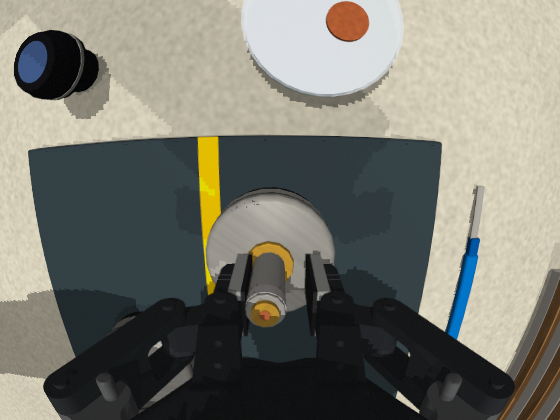

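Emit:
apply_moves:
  targets:
    - [[0,0,3.5],0,26]
    - [[0,0,3.5],0,26]
    - [[0,0,3.5],0,26]
    - [[0,0,3.5],0,26]
    - [[0,0,3.5],0,26]
    - [[-3,0,-5],0,26]
    - [[-1,0,-3],0,26]
    - [[0,0,-3.5],0,26]
    - [[0,0,-3.5],0,26]

```text
clock: 40.3
eef_pos: [574.8, 138.9, 53.8]
tool_rot: [2.285, 1.503, 2.408]
force: [5.1, 1.1, -1.0]
width: 26.0
```

Run:
```python
from h import *
go(490,131,53,PY)
```

```text
clk 40.30 tcp [574.8 138.9  53.8] tilt [-0.05   0.045 -0.998] zdir 0.124 F [ 5.14  1.08 -1.03] w 26.0 q7 0.55
   shift tool [  4.7   2.4 -85. ] roll 0.1 final-shift if roll first [  4.7   2.3 -85. ]
   tool y,z in world [-0.121  0.991  0.051] [ 0.991  0.123 -0.044]
```

Emit:
apply_moves:
  targets:
    - [[0.3,0,-3.5],0,26]
    - [[0.3,0,-3.5],0,26]
    - [[0.3,0,-3.5],0,26]
    - [[0.3,0,-3.5],0,26]
    - [[0.3,0,-3.5],0,26]
    - [[0.3,0,-3.5],0,26]
    - [[0.3,0,-3.5],0,26]
    - [[0.3,0,-3.5],0,26]

```text
clock: 41.3
eef_pos: [568.7, 137.6, 58.2]
tool_rot: [1.53, 1.525, 1.653]
force: [5.1, 1.0, -0.2]
width: 25.8
```

Run:
```python
from h import *
go(490,131,53,PY)
```

```text
clk 41.30 tcp [568.7 137.6  58.2] tilt [-0.004  0.046 -0.999] zdir 0.123 F [ 5.1   0.99 -0.16] w 25.8 q7 0.58
   shift tool [  5.2   2.9 -78.9] roll 0.0 final-shift if roll first [  5.2   2.8 -78.9]
   tool y,z in world [-0.123  0.991  0.046] [0.992 0.123 0.002]
```

Emit:
apply_moves:
  targets:
    - [[1.2,0,-6],0,26]
    - [[1.2,0,-6],0,26]
    - [[1.2,0,-6],0,26]
    - [[1.2,0,-6],0,26]

```text
clock: 41.8
eef_pos: [564.1, 136.2, 60.4]
tool_rot: [0.796, 1.511, 0.918]
force: [6.6, 0.9, 3.9]
width: 26.1
```

Run:
```python
from h import *
go(490,131,53,PY)
```

```text
clk 41.80 tcp [564.1 136.2  60.4] tilt [ 0.036  0.047 -0.998] zdir 0.121 F [6.56 0.89 3.91] w 26.1 q7 0.62
   shift tool [  4.4   3.6 -74.5] roll -0.1 final-shift if roll first [  4.4   3.7 -74.5]
   tool y,z in world [-0.123  0.992  0.043] [0.992 0.121 0.042]
```

Emit:
apply_moves:
  targets:
    - [[0,0,5],0,26]
    - [[4,0,2],0,26]
    - [[4,0,3],0,26]
    - [[0,0,3.5],0,26]
    - [[0,0,3.5],0,26]
    - [[0,0,3.5],0,26]
    - [[0,0,3.5],0,26]
    - [[0,0,3.5],0,26]
    - [[0,0,3.5],0,26]
    - [[0,0,3.5],0,26]

```text
clock: 43.05
eef_pos: [586.3, 139.7, 51.7]
tool_rot: [1.307, 1.521, 1.431]
force: [-6.8, -1.8, 5.0]
width: 25.7
```

Emit:
apply_moves:
  targets:
    - [[0,0,3.5],0,26]
    - [[0,0,3.5],0,26]
    - [[0,0,3.5],0,26]
    - [[0,0,3.5],0,26]
    - [[0,0,3.5],0,26]

```text
clock: 43.68
eef_pos: [586.4, 140.0, 50.1]
tool_rot: [1.969, 1.512, 2.093]
force: [-6.7, -1.4, 5.5]
width: 26.1
```

Run:
```python
from h import *
go(490,131,53,PY);st()
```

```text
clk 43.67 tcp [586.4 140.   50.1] tilt [-0.029  0.051 -0.998] zdir 0.124 F [-6.69 -1.37  5.52] w 26.1 q7 0.56
   shift tool [ -0.5   3.  -96.8] roll 0.1 final-shift if roll first [ -0.5   2.9 -96.9]
   tool y,z in world [-0.122  0.991  0.054] [ 0.992  0.123 -0.023]
{'clock': 43.675, 'qpos': [-0.586, 0.893, 0.573, 1.78, -0.777, 0.738, 0.56], 'eef_pos': [586.439, 139.977, 50.143], 'tool_rot': [1.969, 1.512, 2.093], 'force': [-6.686, -1.372, 5.517], 'torque': [-0.224, 1.476, 0.121], 'width': 26.096}
```

Emit:
apply_moves:
  targets:
    - [[-2,0,-6],0,26]
    - [[-1,0,-4],0,26]
    - [[0,0,-6],0,26]
    - [[0,0,-6],0,26]
    - [[0.3,0,-6],0,26]
    - [[0.3,0,-6],0,26]

```text
clock: 44.42
eef_pos: [559.7, 135.8, 55.2]
tool_rot: [1.667, 1.52, 1.789]
force: [4.7, 0.5, -2.1]
width: 25.7
```

Run:
```python
from h import *
go(495,131,53,PY)
im,_,_=snap('side','s18')
cv2.imwrite('pics/s18c.png',cv2.resize(im[140:250,190:340],None,fx=5,fy=5,interpolation=2))
go(495,131,53,PY)
```

```text
clk 44.42 tcp [559.7 135.8  55.2] tilt [-0.011  0.05  -0.999] zdir 0.123 F [ 4.67  0.48 -2.15] w 25.7 q7 0.60
   shift tool [  2.7   3.  -64.8] roll 0.0 final-shift if roll first [  2.7   3.  -64.8]
   tool y,z in world [-0.122  0.991  0.051] [ 0.992  0.122 -0.005]
clk 44.48 tcp [558.3 135.7  55.1] tilt [-0.013  0.05  -0.999] zdir 0.123 F [ 3.05  0.93 -2.88] w 25.8 q7 0.60
   shift tool [  2.7   2.9 -63.4] roll 0.0 final-shift if roll first [  2.7   2.9 -63.4]
   tool y,z in world [-0.122  0.991  0.051] [ 0.992  0.122 -0.007]
```

View pics/s18c.png

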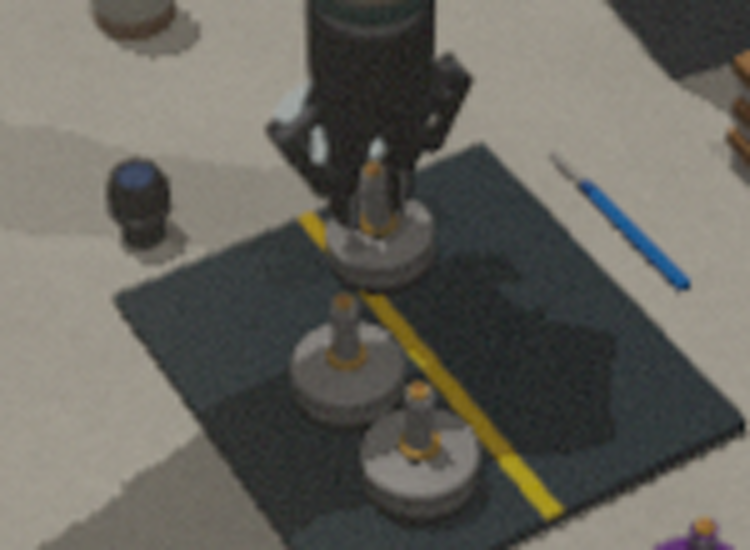

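Emit:
apply_moves:
  targets:
    - [[0,0,-5],0,26]
    - [[0,0,-5],0,26]
    - [[0,0,-5],0,26]
    - [[0,0,-5],0,26]
    - [[0,0,-5],0,26]
    - [[0.2,0,-5],0,26]

```text
clock: 45.22
eef_pos: [528.5, 131.8, 55.4]
tool_rot: [1.642, 1.52, 1.764]
force: [4.4, 0.2, -0.6]
width: 26.1
```

Run:
```python
from h import *
go(495,131,53,PY)
```

```text
clk 45.23 tcp [528.5 131.8  55.4] tilt [-0.01   0.05  -0.999] zdir 0.122 F [ 4.37  0.18 -0.59] w 26.1 q7 0.64
   shift tool [  2.7   3.1 -33.3] roll -0.0 final-shift if roll first [  2.7   3.1 -33.3]
   tool y,z in world [-0.122  0.991  0.05 ] [ 0.993  0.122 -0.004]
```

Emit:
apply_moves:
  targets:
    - [[0,0,-3.5],0,26]
    - [[0,0,-3.5],0,26]
    - [[0,0,-3.5],0,26]
    - [[0,0,-3.5],0,26]
    - [[0,0,-3.5],0,26]
    - [[0,0,-3.5],0,26]
    - [[0,0,-3.5],0,26]
    - [[0,0,-3.5],0,26]
    - [[0,0,-3.5],0,26]

```text
clock: 46.35
eef_pos: [495.0, 127.7, 55.6]
tool_rot: [1.642, 1.52, 1.765]
force: [4.1, 0.6, -2.3]
width: 26.2
```

Run:
```python
from h import *
go(495,131,53,PY)
```

```text
clk 46.35 tcp [495.  127.7  55.6] tilt [-0.01   0.05  -0.999] zdir 0.123 F [ 4.14  0.59 -2.27] w 26.2 q7 0.68
   shift tool [2.7 3.1 0.4] roll 0.0 final-shift if roll first [2.7 3.1 0.4]
   tool y,z in world [-0.122  0.991  0.051] [ 0.992  0.122 -0.004]
```

Emit:
apply_moves:
  targets:
    - [[0,0,-3],0,26]
    - [[0,0,-2.5],0,26]
    - [[0,0,-1.5],0,26]

```text
clock: 46.72
eef_pos: [487.3, 126.8, 55.6]
tool_rot: [1.648, 1.52, 1.771]
force: [4.7, 0.9, -1.4]
width: 25.6
```

Emit:
apply_moves:
  targets:
    - [[0,0,0],0,26]

```text
clock: 46.85
eef_pos: [487.1, 126.8, 55.6]
tool_rot: [1.656, 1.52, 1.778]
force: [4.8, 2.1, -1.7]
width: 25.9
```

Emit:
apply_moves:
  targets:
    - [[0,0,4],0,32]
    - [[0,0,1],0,42]
    - [[-32,0,0],0,42]
    - [[-32,0,0],0,42]

```text
clock: 47.35
eef_pos: [485.7, 123.9, 117.7]
tool_rot: [1.961, 1.514, 2.084]
force: [0.2, 0.1, 1.0]
width: 41.6
```

Run:
```python
from h import *
go(500,128,58,-0.14+np.pi/2)
snap('wrist','w19')
```

```text
clk 47.35 tcp [485.7 123.9 117.7] tilt [-0.028  0.049 -0.998] zdir 0.124 F [0.24 0.08 0.97] w 41.6 q7 0.58
   shift tool [59.4 -0.8 15.9] roll -74.9 final-shift if roll first [ 59.4 -15.6   3.3]
   tool y,z in world [-0.122  0.991  0.052] [ 0.992  0.123 -0.022]
```

View pics/w19.png

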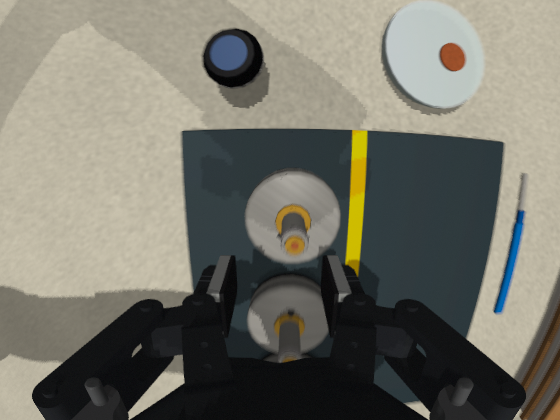

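Run:
```python
from h import *
q=np.load('pics/w19.npz')
for a,z in (((294,242),91.),((293,222),46.)):
    X=wz(q,*a,z);d=X[:2]-[556,49];print(X.round(1),'plate x',(d@[.9925,.1222]).round(1))
```

```text
[492.3 130.   91. ] plate x -53.3
[492.9 128.2  46. ] plate x -52.9
```

Emit:
apply_moves:
  targets:
    - [[0,0,0],-10.7,42]
    - [[0,0,0],-10.7,42]
    - [[0,0,0],-10.7,42]
    - [[0,0,0],-10.7,42]
    - [[0,0,0],-10.7,42]
    - [[0,0,0],-10.7,42]
    - [[0,0,0],-10.7,42]

```text
clock: 48.28
eef_pos: [479.8, 123.3, 119.8]
tool_rot: [0.77, 1.509, 2.211]
force: [-0.2, -0.1, 0.6]
width: 42.1
```

Run:
```python
from h import *
go(492,127,50,-0.14+np.pi/2)
```

```text
clk 48.27 tcp [479.8 123.3 119.8] tilt [-0.037  0.049 -0.998] zdir 1.440 F [-0.24 -0.14  0.59] w 42.1 q7 1.54
   shift tool [ 69.4 -14.6   2.2] roll 0.5 final-shift if roll first [ 69.4 -14.6   2.4]
   tool y,z in world [-0.991  0.129  0.043] [0.13  0.99  0.044]
```

Run:
```python
from h import *
go(492,130,53,-0.14+np.pi/2)
```

```text
clk 48.27 tcp [479.8 123.3 119.8] tilt [-0.037  0.049 -0.998] zdir 1.440 F [-0.24 -0.14  0.59] w 42.1 q7 1.54
   shift tool [ 66.6 -14.1   5.3] roll 0.5 final-shift if roll first [ 66.6 -14.    5.5]
   tool y,z in world [-0.991  0.129  0.043] [0.13  0.99  0.044]
```

Emit:
apply_moves:
  targets:
    - [[20,-14,4],0.5,42]
    - [[44,0,0],0,42]
    - [[0,0,0],0,42]

```text
clock: 48.65
eef_pos: [489.5, 128.3, 54.1]
tool_rot: [0.829, 1.506, 2.263]
force: [-0.1, 0.1, 0.5]
width: 42.2
```

Run:
```python
from h import *
go(492,130,53,-0.14+np.pi/2)
snap('wrist','w20')
```

```text
clk 48.65 tcp [489.5 128.3  54.1] tilt [-0.041  0.05  -0.998] zdir 1.433 F [-0.14  0.08  0.51] w 42.2 q7 1.58
   shift tool [ 1.1 -2.3  1.9] roll 0.1 final-shift if roll first [ 1.1 -2.3  1.9]
   tool y,z in world [-0.99   0.135  0.048] [0.137 0.99  0.044]
```

View pics/w20.png

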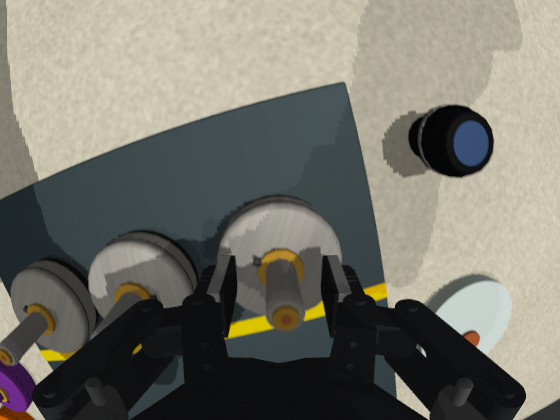

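Emit:
apply_moves:
  targets:
    - [[0,-2.3,1.9],0,30]
    - [[0,0,0],0,0]
    - [[0,0,0],0,0]
    - [[0,0,0],0,0]

```text
clock: 49.2
eef_pos: [495.1, 128.8, 58.8]
tool_rot: [0.737, 1.511, 2.171]
force: [0.1, -1.3, -7.4]
width: 14.4
```

Emit:
apply_moves:
  targets:
    - [[-10,0,0],0,0]
    - [[-30,0,0],0,0]
    - [[-40,0,0],0,0]
    - [[-30,0,0],0,0]

```text
clock: 49.7
eef_pos: [494.7, 124.2, 169.2]
tool_rot: [0.882, 1.505, 2.317]
force: [1.0, 0.5, -9.8]
width: 14.5
```

Run:
```python
from h import *
go(490,-330,175,-0.14+np.pi/2)
snap('wrist','w21');im,_,_=snap('side','s21');cv2.imwrite('pics/s21c.png',cv2.resize(im[90:250,150:340],None,fx=4,fy=3.7,interpolation=2))
```

```text
clk 49.70 tcp [494.7 124.2 169.2] tilt [-0.045  0.048 -0.998] zdir 1.434 F [ 1.04  0.49 -9.75] w 14.5 q7 1.49
   shift tool [ -27.5  -56.1 -449.9] roll 0.2 final-shift if roll first [ -27.5  -57.4 -449.7]
   tool y,z in world [-0.99   0.134  0.051] [0.137 0.99  0.042]
```

View pics/w21.png

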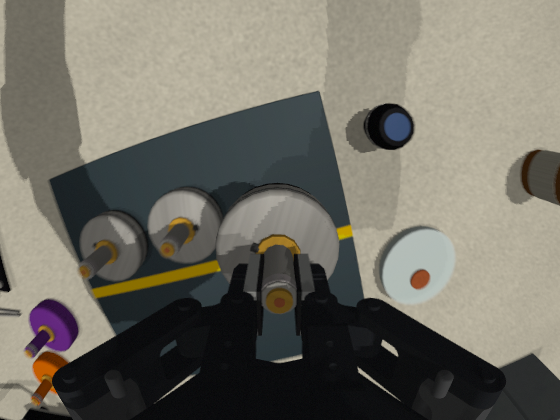

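View pics/s21c.png

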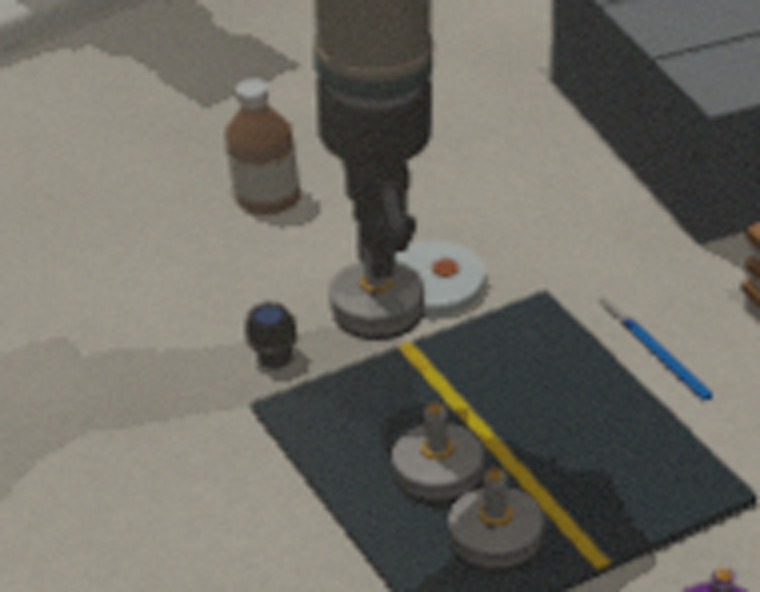

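Emit:
apply_moves:
  targets:
    - [[-10,-3,-20],0,0]
    - [[-8,-5,-40],0,0]
    - [[-5,-6,-50],0,0]
    - [[-4,-6,-50],0,0]
    - [[-3,-6,-50],0,0]
    - [[-3,-6,-50],0,0]
    - [[-3,-6,-50],0,0]
    - [[-3,-6,-50],0,0]
    - [[-2,-5,-40],0,0]
    - [[-1,-3,-22],0,0]

```text
clock: 51.05
eef_pos: [481.9, -317.4, 179.1]
tool_rot: [0.98, 1.491, 2.417]
force: [-0.0, 0.8, -8.5]
width: 14.4
```

Run:
```python
from h import *
go(481,-329,160,-0.14+np.pi/2)
```

```text
clk 51.05 tcp [ 481.9 -317.4  179.1] tilt [-0.06   0.053 -0.997] zdir 1.435 F [-0.03  0.81 -8.49] w 14.4 q7 2.23
   shift tool [ 18.4  -2.  -12.5] roll 0.2 final-shift if roll first [ 18.4  -2.  -12.4]
   tool y,z in world [-0.989  0.132  0.066] [0.135 0.99  0.045]
```

Run:
```python
from h import *
snap('wrist','w22');im,_,_=snap('side','s22');cv2.imwrite('pics/s22c.png',cv2.resize(im[210:390,220:400],None,fx=3.3,fy=3.3,interpolation=2))
im,_,_=snap('scene','c22');cv2.imwrite('pics/c22c.png',cv2.resize(im[40:190,180:350],None,fx=3.9,fy=3.9,interpolation=2))
```

```text
(no output)
```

View pics/s22c.png

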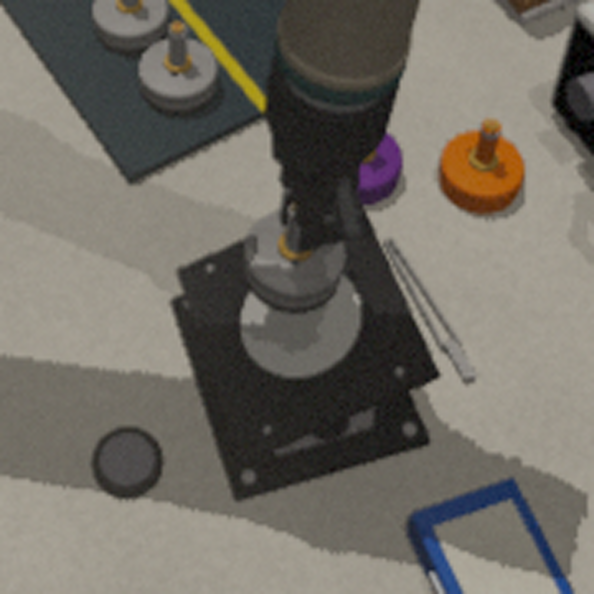

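View pics/c22c.png

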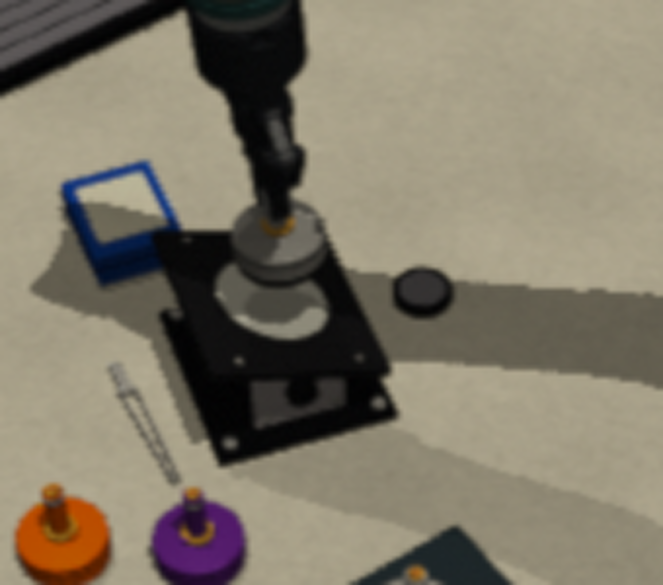

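View pics/w22.png

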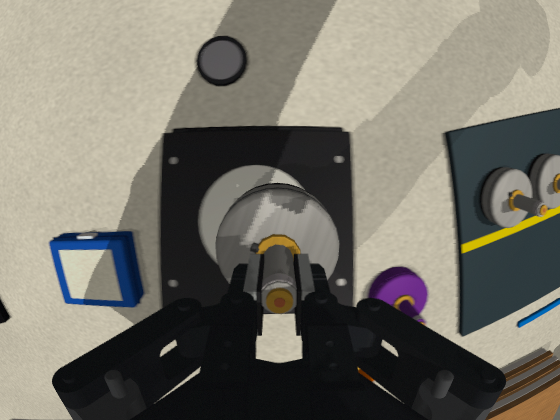

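Emit:
apply_moves:
  targets:
    - [[10,-1,-8],0.2,0]
    - [[12,-1,-5],0,0]
    - [[6,0,0],0,0]

```text
clock: 51.58
eef_pos: [479.4, -325.7, 146.5]
tool_rot: [0.968, 1.485, 2.403]
force: [-0.5, -0.4, -9.3]
width: 14.2
```

Run:
```python
from h import *
go(480.5,-329,138,-0.14+np.pi/2)
```

```text
clk 51.58 tcp [ 479.4 -325.7  146.5] tilt [-0.063  0.058 -0.996] zdir 1.433 F [-0.48 -0.36 -9.29] w 14.2 q7 2.25
   shift tool [ 8.2 -2.1 -3.5] roll 0.1 final-shift if roll first [ 8.2 -2.1 -3.5]
   tool y,z in world [-0.989  0.134  0.07 ] [0.137 0.989 0.048]
```

Emit:
apply_moves:
  targets:
    - [[3,-2,-3.5],0,0]
    - [[2,0,0],0,0]
    - [[1.5,0,0],0,0]

```text
clock: 51.95
eef_pos: [480.8, -328.0, 138.6]
tool_rot: [0.963, 1.484, 2.399]
force: [-0.2, 0.4, -8.3]
width: 14.4
```

Emit:
apply_moves:
  targets:
    - [[1.5,0,0],0,0]

```text
clock: 52.08
eef_pos: [481.0, -327.9, 137.3]
tool_rot: [0.961, 1.485, 2.398]
force: [-0.9, -0.7, -8.6]
width: 14.5
```

Emit:
apply_moves:
  targets:
    - [[1.5,0,0],0,0]

```text
clock: 52.2
eef_pos: [481.0, -327.8, 136.1]
tool_rot: [0.96, 1.485, 2.396]
force: [-1.2, 1.0, -3.2]
width: 14.1
```

Emit:
apply_moves:
  targets:
    - [[1.2,1.8,0],0,0]
    - [[1.2,1.8,0],0,0]
    - [[1.2,1.8,0],0,0]
    - [[1.2,1.8,0],0,0]

```text
clock: 52.7
eef_pos: [477.6, -327.6, 134.5]
tool_rot: [0.912, 1.494, 2.349]
force: [2.7, 1.0, -0.8]
width: 13.8
```

Run:
```python
from h import *
go(462,-326.3,123,-0.14+np.pi/2)
snap('wrist','w23')
```

```text
clk 52.70 tcp [ 477.6 -327.6  134.5] tilt [-0.054  0.054 -0.997] zdir 1.436 F [ 2.66  0.99 -0.78] w 13.8 q7 2.27
   shift tool [12.4 14.9 -1.3] roll 0.3 final-shift if roll first [12.4 14.9 -1.4]
   tool y,z in world [-0.99   0.131  0.06 ] [0.134 0.99  0.047]
```

View pics/w23.png

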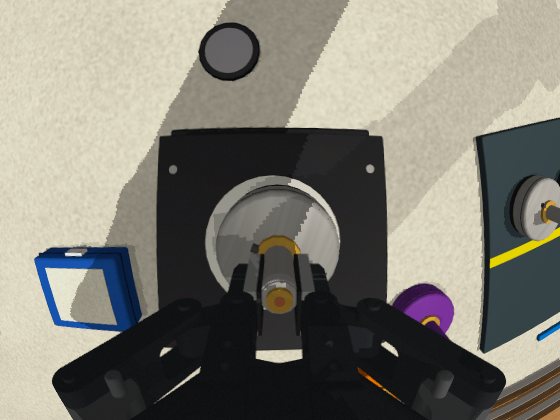

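Emit:
apply_moves:
  targets:
    - [[2,2.5,0],0,0]
    - [[2,2.5,0],0,0]
    - [[2,2.5,0],0,0]
    - [[2,2.5,0],0,0]
    - [[2,2.5,0],0,0]

```text
clock: 53.38
eef_pos: [466.5, -328.7, 128.6]
tool_rot: [0.893, 1.504, 2.329]
force: [1.4, -1.2, 5.6]
width: 14.1
```

Run:
```python
from h import *
go(462,-326.3,123,-0.14+np.pi/2)
```

```text
clk 53.38 tcp [ 466.5 -328.7  128.6] tilt [-0.046  0.048 -0.998] zdir 1.435 F [ 1.44 -1.19  5.64] w 14.1 q7 2.29
   shift tool [6.  4.5 1.6] roll 0.3 final-shift if roll first [6.  4.5 1.6]
   tool y,z in world [-0.99   0.133  0.052] [0.135 0.99  0.042]
```

Emit:
apply_moves:
  targets:
    - [[2.5,1.8,0.3],0,0]
    - [[2.5,1.5,0.3],0,0]
    - [[2,1.5,0.3],0,0]

```text
clock: 53.75
eef_pos: [457.9, -327.8, 122.9]
tool_rot: [0.933, 1.502, 2.368]
force: [-0.5, -0.7, 7.4]
width: 14.0
```

Run:
```python
from h import *
go(462,-326.3,123,-0.14+np.pi/2)
snap('wrist','w24');im,_,_=snap('scene','c24');cv2.imwrite('pics/c24c.png',cv2.resize(im[70:170,200:320],None,fx=5,fy=5,interpolation=2))
```

```text
clk 53.75 tcp [ 457.9 -327.8  122.9] tilt [-0.049  0.048 -0.998] zdir 1.433 F [-0.5  -0.71  7.38] w 14.0 q7 2.29
   shift tool [-0.3 -3.8  2.1] roll 0.1 final-shift if roll first [-0.3 -3.8  2.1]
   tool y,z in world [-0.989  0.135  0.056] [0.137 0.99  0.041]
```

View pics/w24.png

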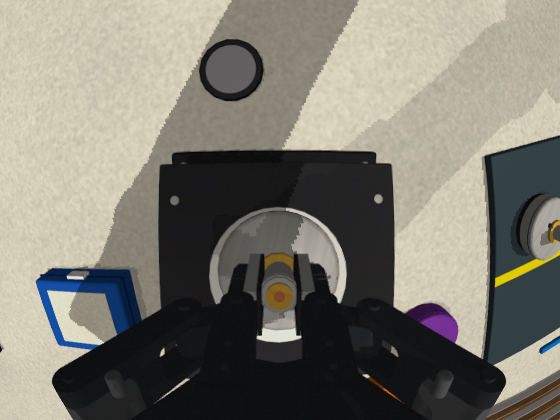

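View pics/c24c.png

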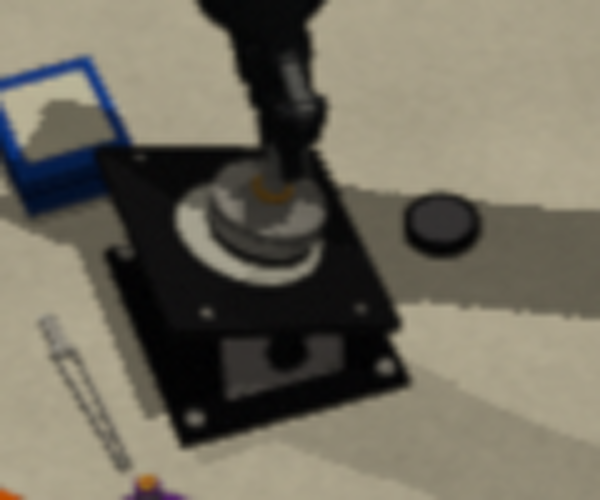

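```bash
cat > pl.py <<'E'
from h import *
import sys
n=np.array([-.308,.043,.95]);n/=np.linalg.norm(n);C=np.array([483,-330.,80.5])
u=np.array([.99,-.139,0]);u=u-n*(u@n);u/=np.linalg.norm(u);v=np.cross(n,u)
q=np.load('pics/%s.npz'%sys.argv[1]);P=pts(q,q['d']);D=P-C
hsv=cv2.cvtColor(q['im'],cv2.COLOR_BGR2HSV)
h=D@n;a=D@u;b=D@v
m=(np.hypot(a,b)<55)&(h>18)&(h<40)&(hsv[...,1]<90)
from scipy import ndimage
m=ndimage.binary_opening(m);Q=P[m]
for _ in range(4):
    c=np.median(Q,0);A=np.c_[Q[:,:2]-c[:2],np.ones(len(Q))];k=np.linalg.lstsq(A,Q[:,2],rcond=None)[0];r=Q[:,2]-A@k;Q=Q[np.abs(r)<max(1.5,1.5*r.std())]
nn=np.array([-k[0],-k[1],1]);nn/=np.linalg.norm(nn)
D=Q-C
cc,r=cv2.minEnclosingCircle(np.c_[D@u,D@v].astype(np.float32))
print(len(Q),'base top normal',nn.round(3),'angle to stage n deg',np.degrees(np.arccos(nn@n)).round(1),'h',np.median(D@n).round(1),'uphill/lateral centre',np.round(cc,1),round(r,1))
E
python3 pl.py c24
```

```text
128 base top normal [-0.255  0.02   0.967] angle to stage n deg 3.4 h 28.6 uphill/lateral centre [-6.5  2.8] 34.2
```

Emit:
apply_moves:
  targets:
    - [[-5,0,0],0,0]
    - [[-3,-5,-1],0,0]
    - [[0,-5,-1],0,0]
    - [[0,0,0],0,0]

```text
clock: 54.35
eef_pos: [462.6, -329.1, 125.6]
tool_rot: [0.988, 1.488, 2.421]
force: [0.0, -0.1, -6.0]
width: 14.2
```

Run:
```python
from h import *
go(465,-329,127,-0.14+np.pi/2)
```

```text
clk 54.35 tcp [ 462.6 -329.1  125.6] tilt [-0.063  0.055 -0.997] zdir 1.432 F [ 0.02 -0.12 -6.01] w 14.2 q7 2.28
   shift tool [-1.5 -2.3  0.5] roll 0.1 final-shift if roll first [-1.5 -2.3  0.5]
   tool y,z in world [-0.988  0.135  0.069] [0.138 0.989 0.046]
```

Emit:
apply_moves:
  targets:
    - [[1.2,0,0],0,0]
    - [[1.5,0.8,0],0,0]
    - [[1.5,1,0],0,0]

```text
clock: 54.72
eef_pos: [461.7, -329.1, 124.7]
tool_rot: [0.964, 1.491, 2.398]
force: [-1.1, 2.1, 4.3]
width: 14.1
```

```bash
python3 - <<'E'
from h import *
go(465,-329,127,-0.14+np.pi/2)
im,_,_=snap('scene','c25')
E
python3 pl.py c25
```

```text
clk 54.73 tcp [ 461.7 -329.1  124.7] tilt [-0.059  0.054 -0.997] zdir 1.432 F [-1.12  2.08  4.32] w 14.1 q7 2.29
   shift tool [-2.5 -3.1  0.6] roll 0.1 final-shift if roll first [-2.5 -3.1  0.6]
   tool y,z in world [-0.989  0.135  0.066] [0.138 0.989 0.046]
144 base top normal [-0.214  0.021  0.977] angle to stage n deg 5.7 h 29.3 uphill/lateral centre [-2.   3.1] 34.4
```

Emit:
apply_moves:
  targets:
    - [[2.2,2,0],0,0]
    - [[2.2,2,0],0,0]
    - [[2.2,1.5,0],0,0]

```text
clock: 55.15
eef_pos: [460.9, -328.9, 123.8]
tool_rot: [0.885, 1.501, 2.32]
force: [-2.1, 3.8, 12.7]
width: 14.1
```

```bash
python3 - <<'E'
from h import *
go(465,-329,127,-0.14+np.pi/2)
im,_,_=snap('scene','c26')
E
python3 pl.py c26
```

```text
clk 55.15 tcp [ 460.9 -328.9  123.8] tilt [-0.047  0.051 -0.998] zdir 1.434 F [-2.06  3.79 12.71] w 14.1 q7 2.30
   shift tool [-3.4 -3.9  0.6] roll 0.2 final-shift if roll first [-3.4 -3.9  0.6]
   tool y,z in world [-0.99   0.134  0.054] [0.136 0.99  0.044]
128 base top normal [-0.245  0.024  0.969] angle to stage n deg 3.9 h 28.9 uphill/lateral centre [-1.8  2.3] 34.1
```

Emit:
apply_moves:
  targets:
    - [[-0.8,0.5,0],0,0]
    - [[0,0,0],0,17]

```text
clock: 55.45
eef_pos: [460.6, -328.0, 124.8]
tool_rot: [0.868, 1.501, 2.304]
force: [-0.2, 0.2, -0.8]
width: 17.1
```

Emit:
apply_moves:
  targets:
    - [[0,0,0],0,20]
    - [[0,0,0],0,24]
    - [[0,0,0],0,30]

```text
clock: 55.82
eef_pos: [460.9, -329.5, 124.9]
tool_rot: [0.882, 1.503, 2.316]
force: [0.4, -0.6, 0.3]
width: 30.2
```

```bash
python3 - <<'E'
from h import *
go(465,-329,127,-0.14+np.pi/2)
im,_,_=snap('scene','c27');snap('wrist','w27')
E
python3 pl.py c27
```

```text
clk 55.83 tcp [ 460.9 -329.5  124.9] tilt [-0.046  0.049 -0.998] zdir 1.434 F [ 0.35 -0.59  0.33] w 30.2 q7 2.30
   shift tool [-2.2 -3.9  1.1] roll 0.2 final-shift if roll first [-2.2 -3.9  1.1]
   tool y,z in world [-0.99   0.134  0.052] [0.137 0.99  0.043]
136 base top normal [-0.292  0.052  0.955] angle to stage n deg 1.1 h 26.7 uphill/lateral centre [-7.1  1.8] 34.5
```

View pics/w27.png

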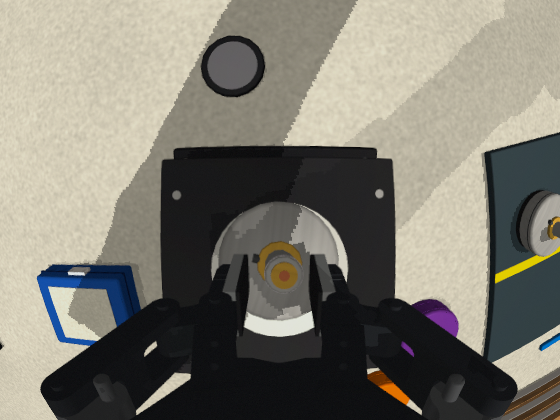

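Emit:
apply_moves:
  targets:
    - [[0,0,0.5],0,45]
    - [[-2,0,0],0,50]
    - [[-30,0,0],0,50]
    - [[-50,0,0],0,50]
    - [[-50,0,0],0,50]

```text
clock: 56.55
eef_pos: [465.1, -333.7, 256.4]
tool_rot: [0.913, 1.494, 2.347]
force: [0.1, -0.6, -0.1]
width: 49.9
```

```bash
python3 - <<'E'
from h import *
st()
im,_,_=snap('scene','c28');i2,_,_=snap('side','s28')
cv2.imwrite('pics/c28c.png',cv2.resize(im[70:310,170:390],None,fx=2.4,fy=2.4,interpolation=2))
cv2.imwrite('pics/s28c.png',cv2.resize(i2[140:400,190:410],None,fx=2.3,fy=2.3,interpolation=2))
E
python3 pl.py c28; python3 pl.py s28
```

```text
{'clock': 56.55, 'qpos': [0.352, 0.551, 0.368, 1.644, -0.228, 1.065, 2.231], 'eef_pos': [465.08, -333.723, 256.405], 'tool_rot': [0.913, 1.494, 2.347], 'force': [0.116, -0.631, -0.144], 'torque': [-0.109, -0.099, -0.033], 'width': 49.94}
125 base top normal [-0.273  0.058  0.96 ] angle to stage n deg 2.2 h 27.0 uphill/lateral centre [-7.3  2.4] 34.3
299 base top normal [-0.302  0.025  0.953] angle to stage n deg 1.1 h 27.9 uphill/lateral centre [-8.5 -2.8] 34.6
```

View pics/c28c.png

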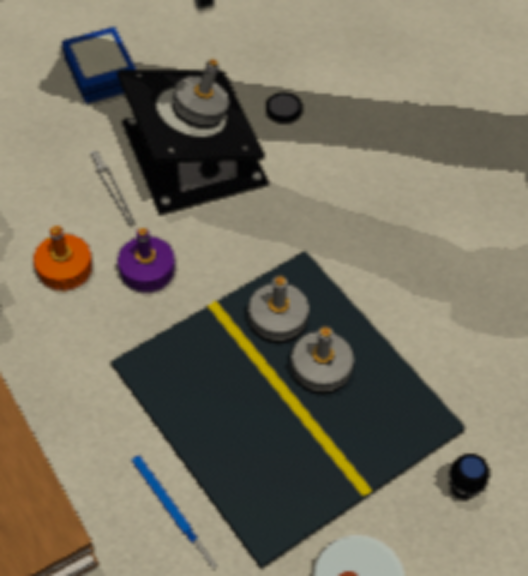

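View pics/s28c.png

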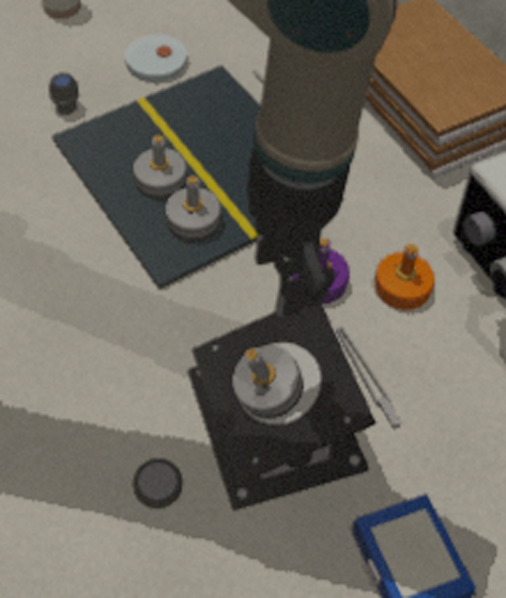

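Run:
```python
from h import *
print(ctrl.finish_job());st()
```

```text
the job is handed in; nothing more can be done
None
the job is handed in; nothing more can be done
```

I drew all three stands across the tape and set the one that grips, the left stand, on the tilted stage. The job was handed in at about 56.7 s of the 72 s allowed.

**Which one grips:** the left stand dragged with about 4–6.5 N while sliding and still held about 4.8 N after the pull stopped. The middle stand showed about 1.2–3.5 N and the right one about 2.4–4.3 N. The higher middle and right readings came while the fingers pressed down on them with 1–3 N. They are still above the 1–1.6 N stated for a glazed sole, so I identified the gripping stand by comparison rather than by an exact match.

**Last checks:**
- **Placed stand:** its sole was flat on the stage to within 1–2 degrees. Between release and hand-in, about 0.7 s, it did not slide.
- **Position on the stage:** it sits about 7–8 mm downhill of the centre. It slipped about 5 mm while settling on release, but by measurement its whole base is still on the pale disc.
- **Other two stands:** they stand upright on the near side of the plate, at x about −54 mm.
- **Everything else:** in the last pictures the other objects and the look-alikes appeared undisturbed, and the robot was touching nothing.

**What went less well:**
- **Left stand's drag:** it took several stages because the tool kept tilting under the load. I pushed the stand back briefly to correct this, pressing down on it with about 5 N. I pulled some stretches at 20–40 mm/s, faster than the 10 mm/s suggested.
- **Approach to the plate edge:** an attempt to correct the tilt against the near edge of the plate ran a wrist joint (joint 6) close to its limit. I backed off before it touched anything.

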